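Fold up the shelf tray and fill it with two rows of jars

TASK

On the red shelf lies a half-folded carton tray: first raise its back, left and right flaps until they stand upright, then stand all the jars in it in two neat side-by-side rows, each jar squarely on a white disc of the strip that has its cap's colour, with no empty disc between two jars of a row. Keep the front flap (the one nearest the robot) down while you load, raise it upright last, once all the jars stand in their places, and leave the plate, mug and bottle where they are.

Things in the scene. Friction and masses are not known exactly. Their poses are not given: they have to be found in the camera images.
- shelf: Low fixed red shelf board 310 x 350 mm, top 50 mm above the worktop, with the base of a carton tray fixed in its middle: 160 mm (x) by 212 mm (y), 5 mm thick. Origin: on the worktop under the middle of the board. z up, +x points to the back flap (away from the robot), +y to the left flap; yaw varies by about 15 degrees.
- front_flap (a joint): Angle (rad) of the tray's front flap, a cardboard panel 206 mm wide, 50 mm from crease to free edge, 4 mm thick, on the -x (robot) side of the tray base; crease 54 mm above the worktop, 80 mm from the shelf's origin. 0 = lying flat outwards, 1.57 = upright, stop at 1.65 (leaning slightly inwards). Starts at 0.6 to 0.95. Stiff crease: stays where left, about 1 N at the edge moves it.
- back_flap (a joint): Angle (rad) of the tray's back flap, a cardboard panel 206 mm wide, 50 mm from crease to free edge, 4 mm thick, on the +x (far) side of the tray base; crease 54 mm above the worktop, 80 mm from the shelf's origin. 0 = lying flat outwards, 1.57 = upright, stop at 1.65 (leaning slightly inwards). Starts at 0.6 to 0.95. Stiff crease: stays where left, about 1 N at the edge moves it.
- left_flap (a joint): Angle (rad) of the tray's left flap, a cardboard panel 154 mm wide, 50 mm from crease to free edge, 4 mm thick, on the +y side of the tray base; crease 54 mm above the worktop, 106 mm from the shelf's origin. 0 = lying flat outwards, 1.57 = upright, stop at 1.65 (leaning slightly inwards). Starts at 0.6 to 0.95. Stiff crease: stays where left, about 1 N at the edge moves it.
- right_flap (a joint): Angle (rad) of the tray's right flap, a cardboard panel 154 mm wide, 50 mm from crease to free edge, 4 mm thick, on the -y side of the tray base; crease 54 mm above the worktop, 106 mm from the shelf's origin. 0 = lying flat outwards, 1.57 = upright, stop at 1.65 (leaning slightly inwards). Starts at 0.6 to 0.95. Stiff crease: stays where left, about 1 N at the edge moves it.
- red_strip: Fixed red paper strip, 64 x 204 x 2 mm, lying along the tray (long side along the shelf's y) on the tray base; origin at the centre of its underside, 55 mm above the worktop, 37.5 mm from the tray's middle. Either colour may be the front one. Carries three white discs.
- red_disc0 (a point): Centre of white disc 0 (62 mm across) on top of the red strip, 57 mm above the worktop; discs are 68 mm apart, disc1 is the middle one.
- red_disc1 (a point): Centre of white disc 1 (62 mm across) on top of the red strip, 57 mm above the worktop; discs are 68 mm apart, disc1 is the middle one.
- red_disc2 (a point): Centre of white disc 2 (62 mm across) on top of the red strip, 57 mm above the worktop; discs are 68 mm apart, disc1 is the middle one.
- red_jar0: Jar with a red cap: body 58 mm across and 62 mm high (dark brown, white paper band), above it a cap 38 mm across and 28 mm high, 90 mm in all, about 0.28 kg. Origin: centre of the underside, z up. May be absent. Stands at first on the worktop to the robot's right.
- red_jar1: Jar with a red cap: body 58 mm across and 62 mm high (dark brown, white paper band), above it a cap 38 mm across and 28 mm high, 90 mm in all, about 0.28 kg. Origin: centre of the underside, z up. May be absent. Stands at first on the worktop to the robot's right.
- red_jar2: Jar with a red cap: body 58 mm across and 62 mm high (dark brown, white paper band), above it a cap 38 mm across and 28 mm high, 90 mm in all, about 0.28 kg. Origin: centre of the underside, z up. May be absent. Stands at first on the worktop to the robot's right.
- green_strip: Fixed green paper strip, 64 x 204 x 2 mm, lying along the tray (long side along the shelf's y) on the tray base; origin at the centre of its underside, 55 mm above the worktop, 37.5 mm from the tray's middle. Either colour may be the front one. Carries three white discs.
- green_disc0 (a point): Centre of white disc 0 (62 mm across) on top of the green strip, 57 mm above the worktop; discs are 68 mm apart, disc1 is the middle one.
- green_disc1 (a point): Centre of white disc 1 (62 mm across) on top of the green strip, 57 mm above the worktop; discs are 68 mm apart, disc1 is the middle one.
- green_disc2 (a point): Centre of white disc 2 (62 mm across) on top of the green strip, 57 mm above the worktop; discs are 68 mm apart, disc1 is the middle one.
- green_jar0: Jar with a green cap: body 58 mm across and 62 mm high (pale yellow, white paper band), above it a cap 38 mm across and 28 mm high, 90 mm in all, about 0.28 kg. Origin: centre of the underside, z up. May be absent. Stands at first on the worktop to the robot's right.
- green_jar1: Jar with a green cap: body 58 mm across and 62 mm high (pale yellow, white paper band), above it a cap 38 mm across and 28 mm high, 90 mm in all, about 0.28 kg. Origin: centre of the underside, z up. May be absent. Stands at first on the worktop to the robot's right.
- green_jar2: Jar with a green cap: body 58 mm across and 62 mm high (pale yellow, white paper band), above it a cap 38 mm across and 28 mm high, 90 mm in all, about 0.28 kg. Origin: centre of the underside, z up. May be absent. Stands at first on the worktop to the robot's right.
- plate: Bystander: white plate 190 mm across, 20 mm high, beyond the jars; origin centre of underside.
- mug: Bystander: white mug 80 mm across, 90 mm high, left of the shelf; origin centre of underside.
- bottle: Bystander: white squeeze bottle with a red cap, 60 mm across, 150 mm high; origin centre of underside.

How it is judged:
By the outcome, as a careful person would: the job done as asked, in the order asked, and still so for the second after the job is handed in, with the robot touching nothing.
Of red_jar0, red_jar1, red_jar2 only 2 to 3 are there at a start; the rules pass over those that are not, and their reading is None.
Of green_jar0, green_jar1, green_jar2 only 2 to 3 are there at a start; the rules pass over those that are not, and their reading is None.
At some moment in a run one of red_jar0, red_jar1, red_jar2, green_jar0, green_jar1, green_jar2 may be knocked a few centimetres aside while the robot is not near it.
It also fails if it takes over 210 s, if anything falls off the work surface, if the arm or the gripper's body presses on something with over 40 N, if the wrist force passes 120 N, or if a joint passes its speed limit or range.

ROBOT

A 7-joint arm with a two-finger parallel gripper is mounted at the origin on the work surface. World frame = base frame: x ahead of the robot, y to its left, z up, the work surface at z = 0. Lengths are in mm, angles in rad, forces in N, time in s.
With the tool pointing down it reaches from about 400 to 875 mm from the base axis. Payload 4.4 kg.
Tool frame: the origin (TCP) lies at the centre of the arm's flange, where the gripper is bolted on; the fingertips stand 173 mm ahead of it and the grasp point (between the pads) lies 155 mm ahead of it; z points along the fingers, y is the direction in which the jaws open and shut (so a half turn about z gives the same grasp; the last joint's range is limited). The gripper opens to 85 mm and grips with 20 to 120 N. Pads are 22 mm wide; open, the fingers measure 114 mm over their backs; the gripper's body (76 mm by 85 mm) begins 54 mm behind the grasp point. The pads swing forward as they close: fully open they stand 13 mm farther back than shut.
Start: joints at [-1.19, 0.628, 0.038, 1.517, -0.027, 0.996, -0.02], TCP at [280.837, 586.213, 404.713] pointing down, gripper open.
Joint ranges: [-3.06, 3.06], [-0.37, 2.12], [-1.25, 1.32], [0.18, 2.47], [-1.1, 4.24], [0.23, 1.98], [-2.94, 2.94]. Speed limits (rad/s): [2.57, 2.57, 3.14, 3.14, 3.14, 3.14, 3.14].

INTERFACE

Orientations are given as [roll, pitch, yaw] about the fixed x, y, z axes, in that order (R = Rz(yaw) Ry(pitch) Rx(roll)).
In Python, from cell import * gives the robot as it stands. The module is installed in compiled form; this text tells all that it offers.
- The arm moves only by the shell command python3 -m jog 'ROWS'. ROWS is JSON, one flat list of numbers, 5 for each row, row after row: the shift along the tool's x, y, z in mm, then the turn about the tool's z in degrees, then the finger opening in mm, from 0 to 85.4. A call has 1 to 20 rows; each row is the pose to reach, as a shift and turn from the pose commanded when the call began, along the tool's axes at that moment; what a row does not reach only later rows make up. A row lasts 1/12 s, in which the tool goes at most 41.7 mm and 7.16 degrees, less where a joint would pass 70% of its speed; a pose out of reach is approached as far as the arm can. A call with a gripper value outside its range is refused whole. The fingers move at their own pace and stop on an object; the grip force is fixed at half the most. Time passes only in rows, so rows that repeat a pose let the fingers close. It gives the time, the measured TCP pose, the force and the opening at its end, in the units of the state.
- read_state(): the state, without advancing time (a new reading comes with each control period).
- get_image(name): name is "scene" or "side" or "wrist"; returns (picture, depth): 400x640x3 uint8, blue, green, red; 400x640 float32, mm along the optical axis (not along the pixel's ray), 0 where there is no reading.
- camera_params(name): a dict with "K" (3x3 intrinsics, pixels), "dist_coeffs" ([k1, k2, p1, p2, k3] as OpenCV has them; the pictures are not rectified), "T" (4x4, takes a point from camera to world coordinates). Camera axes: x right, y up, looking along -z (the intrinsics and any distortion apply to the point x, -y, -z); pixel columns grow to the right and rows downward; lengths in mm; the calibration is good to about 2 mm. A picture is of the moment at which its call begins: read the wrist's pose just before it. camera_params takes no time and is no camera call; for the wrist camera it gives the pose at the moment of the call.
- finish_job(): hands the job in, once; it reports no verdict.
The state is a dict: "clock": time; "qpos": joint angles; "qd": joint speeds; "tau": joint torques, N m; "eef_pos": TCP position; "tool_rot": TCP orientation; "force": force on the tool from outside, world axes, zero at the start; "torque": the same for the moment, N m; "width": finger opening in mm.
Only numpy, scipy, OpenCV 4.12 (cv2) and the standard library are available. Lean on these libraries where they do the work, as an engineer would, in place of code of your own. Each camera call takes 0.05 s, during which the arm holds its last target.

## Working session

There is one attempt and no reset: what is moved stays moved. The work goes in short steps, Python scripts to look and compute and a shell command to move; the robot and the scene stay as the last step left them, time stands still between calls to the robot, and variables do not carry over. Pictures are saved under pics/ and viewed, and the job is handed in when it is done.

```bash
mkdir -p pics; python3 - <<'E'
from cell import *
import cv2
s=read_state();print(s)
for n in ["scene","side","wrist"]:
    p=camera_params(n);print(n,p)
    im,d=get_image(n);cv2.imwrite(f"pics/{n}0.png",im)
E
```

```text
{'clock': 0.0, 'qpos': array([-1.18977898,  0.62933803,  0.0384621 ,  1.51836351, -0.02696933,
        0.99630044, -0.01999055]), 'qd': array([-0.00151851,  0.0016306 , -0.00112276,  0.00082314,  0.00033775,
       -0.0008713 , -0.00167195]), 'tau': array([-2.04949778e-03, -5.63405442e+01,  1.22533556e+00, -1.93442005e+01,
        1.08605289e-02,  1.01827201e-02,  5.96997438e-06]), 'eef_pos': array([280.71894879, 585.93001538, 403.79584211]), 'tool_rot': array([-3.13970276e+00,  6.20305181e-05,  2.69478531e+00]), 'force': array([-0.54428222,  0.06517397, -0.00117657]), 'torque': array([-0.01116209, -0.01968742, -0.0294194 ]), 'width': 85.45147106159249}
scene {'K': array([[479.96095374,   0.        , 316.9566197 ],
       [  0.        , 479.96095374, 207.27568459],
       [  0.        ,   0.        ,   1.        ]]), 'dist_coeffs': array([-0.03425918,  0.        ,  0.        ,  0.        ,  0.        ]), 'T': array([[ 3.90177252e-01, -5.59608339e-01,  7.31163606e-01,
         1.67258294e+03],
       [ 9.20739724e-01,  2.37375010e-01, -3.09663472e-01,
        -4.40088842e+02],
       
[... 664 characters left out ...]
0230e+02],
       [ 0.00000000e+00,  0.00000000e+00,  0.00000000e+00,
         1.00000000e+00]])}
wrist {'K': array([[276.28638154,   0.        , 315.38267831],
       [  0.        , 276.28638154, 194.36335025],
       [  0.        ,   0.        ,   1.        ]]), 'dist_coeffs': array([-0.03467675,  0.        ,  0.        ,  0.        ,  0.        ]), 'T': array([[ 4.32848144e-01, -8.58985652e-01, -2.73470535e-01,
         2.10612674e+02],
       [ 9.01464860e-01,  4.11811849e-01,  1.33312065e-01,
         6.18316704e+02],
       [-1.89474459e-03, -3.04227957e-01,  9.52597376e-01,
         3.74293008e+02],
       [ 0.00000000e+00,  0.00000000e+00,  0.00000000e+00,
         1.00000000e+00]])}
```

View pics/scene0.png

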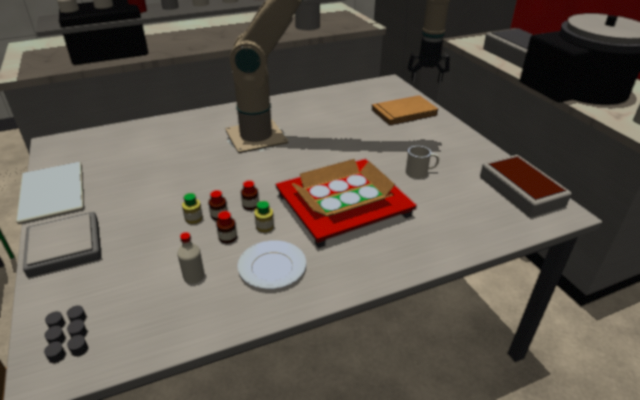

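View pics/side0.png

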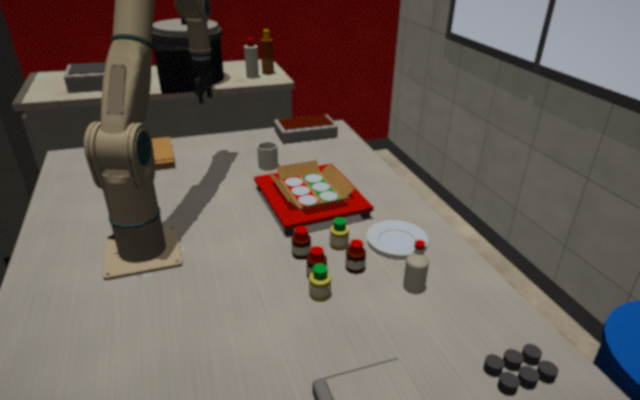

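View pics/wrist0.png

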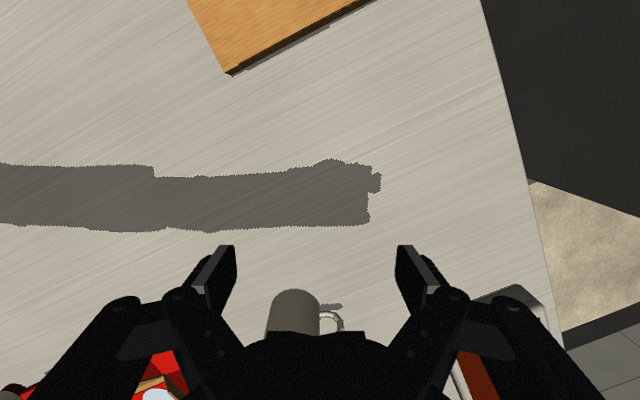

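```bash
cat > h.py <<'E'
from cell import *
import cv2,numpy as np
def rays(n,uv,p=None):
    p=p or camera_params(n)
    uv=np.array(uv,float).reshape(-1,1,2)
    q=cv2.undistortPoints(uv,p["K"],p["dist_coeffs"]).reshape(-1,2)
    d=np.c_[q[:,0],-q[:,1],-np.ones(len(q))]
    return p["T"][:3,3],d@p["T"][:3,:3].T
def onz(n,uv,z,p=None):
    o,d=rays(n,uv,p); return o+d*((z-o[2])/d[:,2])[:,None]
def project(n,P,p=None):
    p=p or camera_params(n)
    Ti=np.linalg.inv(p["T"]);c=np.atleast_2d(P)@Ti[:3,:3].T+Ti[:3,3]
    c=c*np.array([1,-1,-1])
    return cv2.projectPoints(c.reshape(-1,1,3),np.zeros(3),np.zeros(3),p["K"],p["dist_coeffs"])[0].reshape(-1,2)
def blobs(m,amin=10,amax=1e9):
    k,l,s,c=cv2.connectedComponentsWithStats(m.astype(np.uint8),connectivity=4)
    return [(c[i],s[i]) for i in range(1,k) if amin<=s[i][4]<=amax]
def masks(im):
    h=cv2.cvtColor(im,cv2.COLOR_BGR2HSV).astype(int);H,S,V=h[...,0],h[...,1],h[...,2]
    red=((H<8)|(H>172))&(S>170)&(V>70)
    green=(H>45)&(H<85)&(S>120)&(V>50)
    white=(S<60)&(V>150)
    return red,green,white
def crop(im,x0,y0,x1,y1,f,name):
    cv2.imwrite("pics/"+name,cv2.resize(im[y0:y1,x0:x1],None,fx=f,fy=f,interpolation=cv2.INTER_CUBIC))
E
python3 - <<'E'
from h import *
im=cv2.imread("pics/scene0.png");im2=cv2.imread("pics/side0.png")
for n,I,box in(("scene",im,(170,150,430,260)),("side",im2,(240,150,450,310))):
    r,g,w=masks(I)
    x0,y0,x1,y1=box
    for nm,m,a,z in(("red",r,(15,250),90),("green",g,(15,250),90),("white",w,(60,400),57)):
        mm=np.zeros_like(m);mm[y0:y1,x0:x1]=m[y0:y1,x0:x1]
        for c,s in blobs(mm,*a):
            print(n,nm,c.round(1),s[:5],onz(n,[c],76 if z==90 else 57).round(0)[0])
crop(im,260,140,430,250,4,"scene_c.png");crop(im2,240,140,400,250,4,"side_c.png")
E
```

```text
scene red [361.1 164.1] [356 160  12  11  81] [460. 236.  76.]
scene red [248.3 184.2] [244 181  10   7  60] [ 426. -150.   76.]
scene red [215.6 194.1] [211 191  10   7  62] [ 438. -259.   76.]
scene red [223.6 215.2] [218 211  12   9  93] [ 552. -262.   76.]
scene red [184.9 236.1] [181 233   9   7  55] [ 601. -385.   76.]
scene green [189.1 197.1] [184 194  11   8  69] [ 422. -338.   76.]
scene green [362.4 198.8] [360 197   7   5  19] [639. 149.  76.]
scene green [262.1 205.1] [256 201  13   9  85] [ 549. -143.   76.]
scene green [343.4 204.8] [341 203   7   5  19] [643.  82.  76.]
scene white [356.2 179.9] [348 175  18  11 152] [514. 191.  57.]
scene white [337.9 185.2] [329 180  19  11 159] [519. 123.  57.]
scene white [319.3 190.8] [310 185  19  12 167] [524.  55.  57.]
scene white [367.9 191.5] [359 186  19  12 179] [588. 196.  57.]
scene white [349.3 197.4] [340 192  20  12 184] [593. 127.  57.]
scene white [330.3 203.2] [321 197  20  13 190] [597.  60.  57.]
side red [321.9 167.1] [319 165   8   6  25] [633. 235.  76.]
side red [275.8 174.9] [273 173   6   5  16] [457. 224.  76.]
side red [355.8 244. ] [350 240  12   9  86] [ 569. -251.   76.]
side red [419.4 243.9] [416 241   8   7  49] [ 740. -305.   76.]
side red [315.9 251. ] [310 247  13   9 102] [ 452. -248.   76.]
side red [350.2 252.4] [347 249   8   7  20] [ 539. -283.   76.]
side green [339.2 221.6] [334 217  12  12 101] [ 565. -129.   76.]
side green [319.4 268.9] [312 264  15  12 142] [ 437. -325.   76.]
side white [321.  186.8] [305 174  32  26 360] [593. 127.  57.]
side white [300.6 190.7] [285 177  32  27 386] [518. 121.  57.]
side white [320.3 237.3] [312 230  17  16 174] [ 493. -164.   57.]
side white [416.6 260.1] [411 256  11   9  74] [ 710. -348.   57.]
side white [434.7 272. ] [431 261  12  21  87] [ 731. -409.   57.]
side white [430.3 288.7] [426 278  11  20  90] [ 687. -464.   57.]
```

```bash
python3 - <<'E'
from h import *
a=cv2.imread("pics/scene_c.png");b=cv2.imread("pics/side_c.png");print(a.shape,b.shape)
E
```

```text
(440, 680, 3) (440, 640, 3)
```

View pics/scene_c.png

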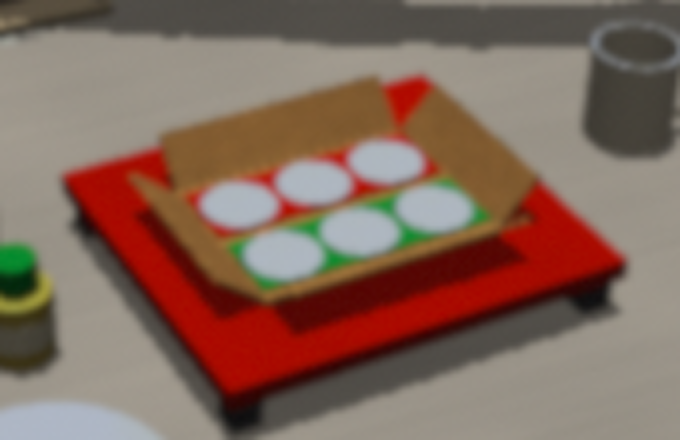

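View pics/side_c.png

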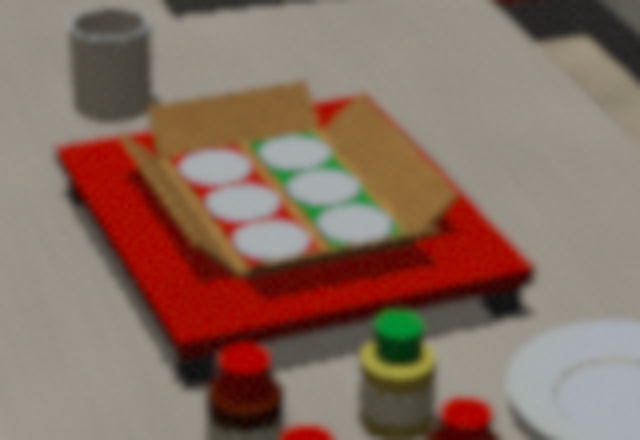

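```bash
cat >> h.py <<'E'
def tri(a,b):
    A=np.zeros((3,3));v=np.zeros(3)
    for n,uv in(("scene",a),("side",b)):
        o,d=rays(n,[uv]);d=d[0]/np.linalg.norm(d[0]);M=np.eye(3)-np.outer(d,d);A+=M;v+=M@o
    return np.linalg.solve(A,v)
E
python3 - <<'E'
from h import *
im2=cv2.imread("pics/side0.png")
r,g,w=masks(im2);mm=np.zeros_like(r);mm[225:245,290:312]=r[225:245,290:312]
print([(c.round(1),s) for c,s in blobs(mm,5)])
P={"r":((215.6,194.1),(315.9,251)),"r2":((223.6,215.2),(355.8,244)),"g":((189.1,197.1),(319.4,268.9)),"g2":((262.1,205.1),(339.2,221.6)),"r0":((248.3,184.2),(301,231)),"bot":((184.9,236.1),(419.4,243.9)),
"rd1":((337.9,185.2),(300.6,190.7)),"gd1":((349.3,197.4),(321,186.8))}
for k,(a,b) in P.items(): print(k,tri(a,b).round(0))
# flap free edge corners approx from crops (pixel/4 + offset)
S=lambda u,v:(260+u/4,140+v/4);D=lambda u,v:(240+u/4,140+v/4)
E
```

```text
[(array([300.1, 229.5]), array([294, 225,  13,  10, 113], dtype=int32)), (array([293.4, 236.8]), array([293, 236,   2,   3,   5], dtype=int32)), (array([297.5, 240.5]), array([295, 238,   7,   5,  13], dtype=int32))]
r [ 449. -260.   84.]
r2 [ 563. -264.   86.]
g [ 433. -338.   85.]
g2 [ 559. -145.   86.]
r0 [ 438. -153.   84.]
bot [ 685. -389.  145.]
rd1 [518. 123.  56.]
gd1 [593. 127.  57.]
```

```bash
cat >> h.py <<'E'
from scipy.spatial.transform import Rotation as Ro
O=np.array([555.5,125.]);YAW=0.063
EX=np.array([np.cos(YAW),np.sin(YAW)]);EY=np.array([-np.sin(YAW),np.cos(YAW)])
def S(a,b): return O+a*EX+b*EY
def goal(x,y,z,yawdeg=93.6):
    s=read_state();R=Ro.from_euler('xyz',s['tool_rot']).as_matrix()
    t=R.T@(np.array([x,y,z])-s['eef_pos']);yaw=np.degrees(s['tool_rot'][2])
    turn=-((yawdeg-yaw+180)%360-180)
    print("shift",t.round(1),"turn",round(turn,1)," now",s['eef_pos'].round(1),np.degrees(s['tool_rot']).round(1),"t",round(s['clock'],2),"F",s['force'].round(1),"w",round(s['width'],1))
def here():
    s=read_state();p=s['eef_pos'];d=p[:2]-O
    print("t",round(s['clock'],2),"shelf",(d@EX).round(1),(d@EY).round(1),"z",p[2].round(1),"rpy",np.degrees(s['tool_rot']).round(1),"F",s['force'].round(1),"w",round(s['width'],1))
E
python3 - <<'E'
from h import *
goal(*S(165,0),400)
print(onz("scene",[(418,150)],90))
E
```

```text
shift [-591.  -216.5    4.3] turn 60.8  now [280.7 586.  404. ] [-179.9    0.   154.4] t 0.15 F [-0.4 -0.1  0.8] w 85.1
[[474.95957825 450.51295812  90.        ]]
```

```bash
python3 -m jog '[-591,-216.5,4,60.8,0,-591,-216.5,4,60.8,0,-591,-216.5,4,60.8,0,-591,-216.5,4,60.8,0,-591,-216.5,4,60.8,0,-591,-216.5,4,60.8,0,-591,-216.5,4,60.8,0,-591,-216.5,4,60.8,0,-591,-216.5,4,60.8,0,-591,-216.5,4,60.8,0,-591,-216.5,4,60.8,0,-591,-216.5,4,60.8,0,-591,-216.5,4,60.8,0,-591,-216.5,4,60.8,0,-591,-216.5,4,60.8,0,-591,-216.5,4,60.8,0,-591,-216.5,4,60.8,0,-591,-216.5,4,60.8,0,-591,-216.5,4,60.8,0,-591,-216.5,4,60.8,0]'; python3 - <<'E'
from h import *
here();goal(*S(165,0),250)
im,d=get_image("wrist");cv2.imwrite("pics/w1.png",im)
im,d=get_image("side");crop(im,160,40,480,280,2.5,"s1.png")
E
```

```text
clock: 1.82
eef_pos: [719.4, 137.9, 400.6]
tool_rot: [-3.141, -0.001, 1.637]
force: [0.2, 0.5, -0.5]
width: 0.1
t 1.82 shelf 164.4 2.6 z 400.6 rpy [-1.80e+02 -1.00e-01  9.38e+01] F [ 0.2  0.5 -0.5] w 0.1
shift [ -2.8   0.7 150.6] turn 0.2  now [719.4 137.9 400.6] [-1.80e+02 -1.00e-01  9.38e+01] t 1.82 F [ 0.2  0.5 -0.5] w 0.1
```

View pics/w1.png

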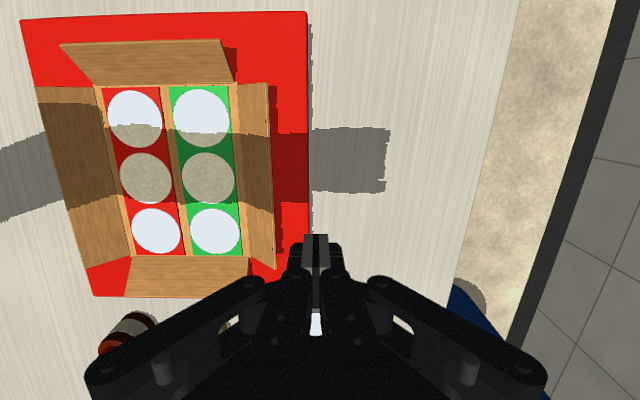

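View pics/s1.png

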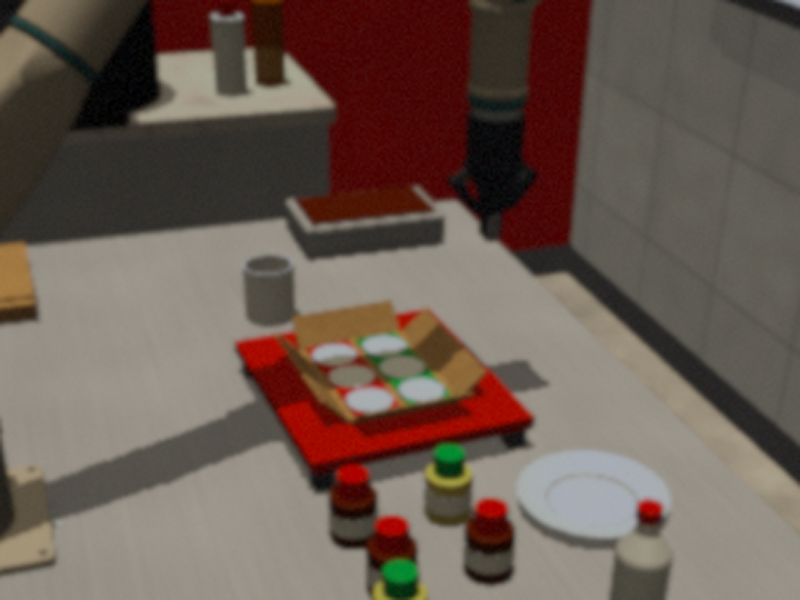

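```bash
python3 -m jog '[-2.5,0,30,0,0,-2.5,0,60,0,0,-2.5,0,90,0,0,-2.5,0,120,0,0,-2.5,0,145,0,0,-2.5,0,150,0,0,-2.5,0,150,0,0]'; python3 - <<'E'
from h import *
here()
# discs from w1 (pose saved approx: recompute T shift not available; use later pose)
im,d=get_image("wrist");cv2.imwrite("pics/w2.png",im)
im,d=get_image("side");crop(im,240,100,400,220,5,"s2.png")
E
```

```text
clock: 2.5
eef_pos: [719.3, 133.9, 248.8]
tool_rot: [-3.137, 0.0, 1.635]
force: [-0.6, -0.1, 0.2]
width: -0.2
t 2.5 shelf 164.1 -1.4 z 248.8 rpy [-179.8    0.    93.7] F [-0.6 -0.1  0.2] w -0.2
```

View pics/w2.png

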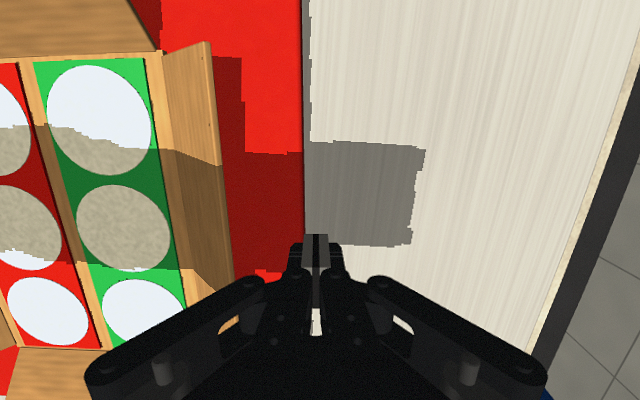

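View pics/s2.png

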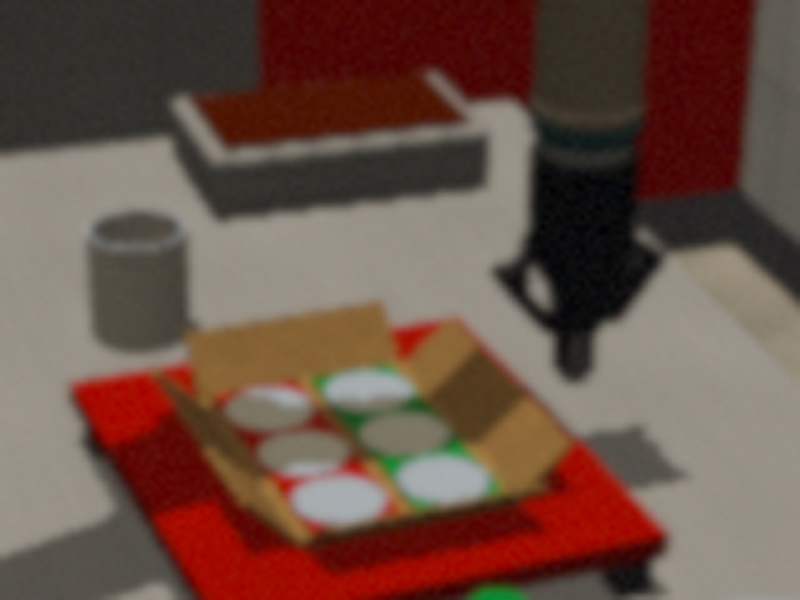

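```bash
python3 -m jog '[0,-15,0,0,0,0,-30,0,0,0,0,-38,0,0,0,0,-44,0,0,0,0,-50,0,0,0,0,-55,0,0,0,0,-60,0,0,0,0,-64,0,0,0,0,-67,0,0,0,0,-69,0,0,0,0,-69,0,0,0]'; python3 - <<'E'
from h import *
here()
im,d=get_image("wrist");cv2.imwrite("pics/w3.png",im)
im,d=get_image("side");crop(im,240,100,400,220,5,"s3.png")
E
```

```text
clock: 3.52
eef_pos: [659.6, 129.1, 261.1]
tool_rot: [3.113, -0.002, 1.633]
force: [2.3, -0.0, 1.9]
width: -0.2
t 3.52 shelf 104.1 -2.5 z 261.1 rpy [ 1.783e+02 -1.000e-01  9.360e+01] F [ 2.3 -0.   1.9] w -0.2
```

View pics/s3.png

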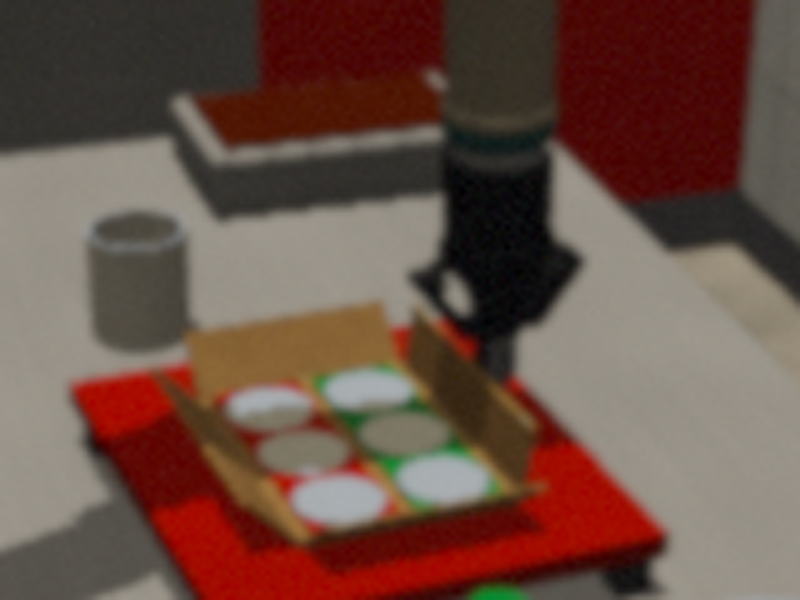

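View pics/w3.png

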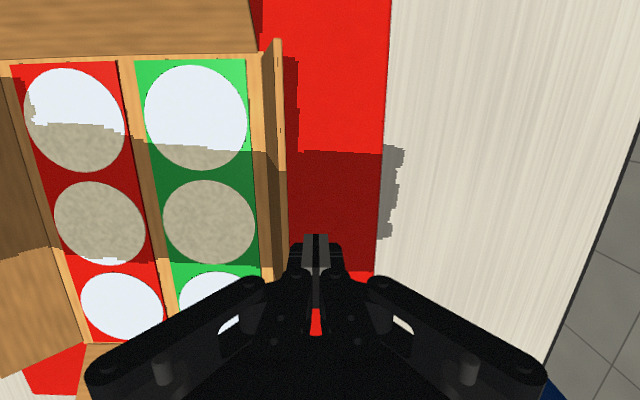

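```bash
python3 -m jog '[0,0,0,0,0,0,0,0,0,0,0,0,0,0,0]'; python3 - <<'E'
from h import *
here();print(read_state()['qpos'])
E
```

```text
clock: 3.87
eef_pos: [651.3, 128.9, 250.6]
tool_rot: [-3.141, -0.0, 1.634]
force: [0.5, -0.1, 0.7]
width: -0.1
t 3.87 shelf 95.8 -2.2 z 250.6 rpy [-180.    -0.    93.6] F [ 0.5 -0.1  0.7] w -0.1
[-0.38382495  0.84435721  0.25661593  1.59960112 -0.28688383  0.7356033
  0.06721477]
```

```bash
python3 - <<'E'
from h import *
im,d=get_image("wrist");cv2.imwrite("pics/w4.png",im[:300])
here();np.save("d4.npy",d)
p=camera_params("wrist")
def P3(u,v):
    o,r=rays("wrist",[(u,v)],p);q=(o+r[0]*d[v,u]);e=q[:2]-O;return (e@EX).round(1),(e@EY).round(1),q[2].round(1)
for v in (60,100,140,180,220):
    print(v,[P3(u,v) for u in range(225,310,5)][::2])
E
```

```text
t 3.92 shelf 95.8 -2.2 z 250.4 rpy [-179.9    0.    93.6] F [1.4 0.3 1. ] w 0.0
60 [(np.float64(46.6), np.float64(98.9), np.float64(57.5)), (np.float64(51.8), np.float64(99.0), np.float64(56.5)), (np.float64(57.8), np.float64(98.6), np.float64(58.4)), (np.float64(63.0), np.float64(98.7), np.float64(57.4)), (np.float64(68.7), np.float64(98.5), np.float64(58.8)), (np.float64(80.2), np.float64(91.7), np.float64(104.6)), (np.float64(81.6), np.float64(95.2), np.float64(80.4)), (np.float64(84.2), np.float64(99.6), np.float64(50.7)), (np.float64(89.8), np.float64(99.7), np.float64(49.9))]
100 [(np.float64(45.2), np.float64(78.1), np.float64(58.8)), (np.float64(50.8), np.float64(78.1), np.float64(58.7)), (np.float64(56.2), np.float64(78.0), np.float64(58.1)), (np.float64(61.9), np.float64(78.0), np.float64(58.1)), (np.float64(67.6), np.float64(78.0), np.float64(58.6)), (np.float64(79.6), np.float64(77.0), np.float64(104.6)), (np.float64(81.7), np.float64(77.3), np.float64(86.7)), (np.float64(83.7), np.float64(78.1), np.float64(50.4)), (np.float64(89.6), np.float64(78.0), np.float64(50.9))]
1
[... 820 characters left out ...]
t64(44.2), np.float64(105.6)), (np.float64(81.8), np.float64(42.2), np.float64(98.1)), (np.float64(82.7), np.float64(29.7), np.float64(50.7)), (np.float64(89.1), np.float64(30.0), np.float64(51.7))]
220 [(np.float64(38.3), np.float64(5.9), np.float64(59.5)), (np.float64(44.8), np.float64(6.0), np.float64(59.7)), (np.float64(50.8), np.float64(5.6), np.float64(58.7)), (np.float64(57.2), np.float64(5.5), np.float64(58.5)), (np.float64(63.5), np.float64(5.2), np.float64(58.0)), (np.float64(69.9), np.float64(5.3), np.float64(58.0)), (np.float64(81.7), np.float64(24.4), np.float64(103.0)), (np.float64(82.0), np.float64(2.2), np.float64(50.7)), (np.float64(88.7), np.float64(1.9), np.float64(50.1))]
```

View pics/w4.png

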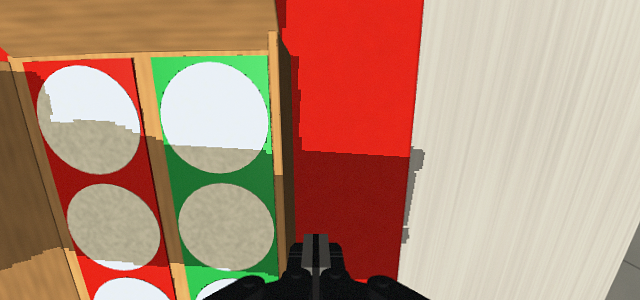

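```bash
python3 -m jog '[0,15,0,0,0,0,20,-20,0,0,0,20,-50,0,0,0,20,-75,0,0,30,0,-80,0,0,60,-20,-80,0,0,90,-40,-80,0,0,120,-60,-80,0,0,150,-80,-80,0,0,174,-96,-80,0,0,174,-96,-80,0,0,174,-96,-50,0,0,174,-96,-20,0,0,174,-96,0,0,0,174,-96,0,0,0,174,-96,0,0,0]'; python3 - <<'E'
from h import *
here()
im,d=get_image("wrist");cv2.imwrite("pics/w5.png",im)
E
```

```text
clock: 5.25
eef_pos: [544.2, 295.8, 249.4]
tool_rot: [-3.138, 0.002, 1.633]
force: [0.2, 0.6, 0.1]
width: 0.1
t 5.25 shelf -0.5 171.2 z 249.4 rpy [-1.798e+02  1.000e-01  9.360e+01] F [0.2 0.6 0.1] w 0.1
```

View pics/w5.png

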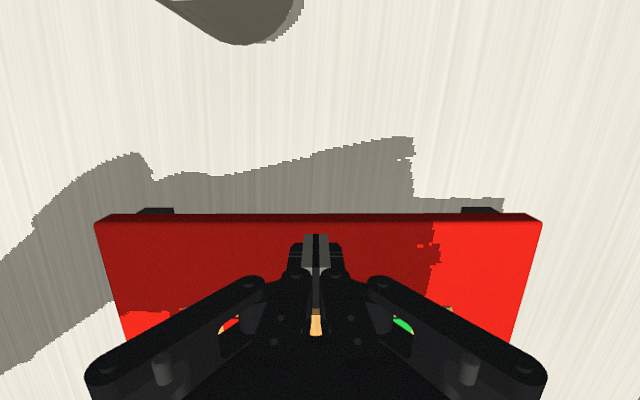

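```bash
python3 -m jog '[-12,0,0,0,0,-20,0,0,0,0,-27,0,0,0,0,-33,0,0,0,0,-38,0,0,0,0,-43,0,0,0,0,-47,0,0,0,0,-50,0,0,0,0,-52,0,0,0,0,-52,0,0,0,0,-52,0,0,0,0,-52,0,0,0,0]'; python3 - <<'E'
from h import *
here()
im,d=get_image("side");crop(im,240,100,400,220,5,"s6.png")
im,d=get_image("scene");crop(im,260,110,420,230,5,"c6.png")
E
```

```text
clock: 6.3
eef_pos: [547.9, 244.3, 250.4]
tool_rot: [-3.141, 0.001, 1.634]
force: [-0.5, -0.7, -0.0]
width: 0.2
t 6.3 shelf -0.0 119.6 z 250.4 rpy [-180.     0.    93.6] F [-0.5 -0.7 -0. ] w 0.2
```

View pics/s6.png

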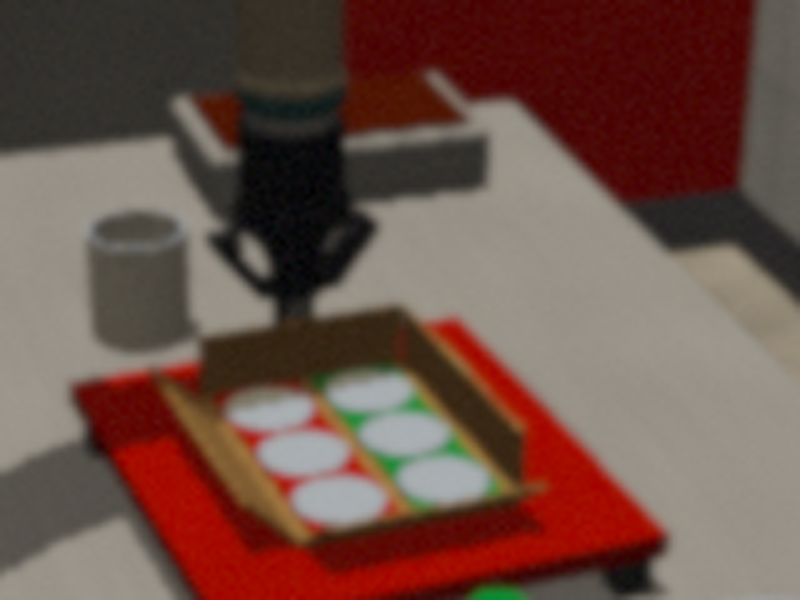

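View pics/c6.png

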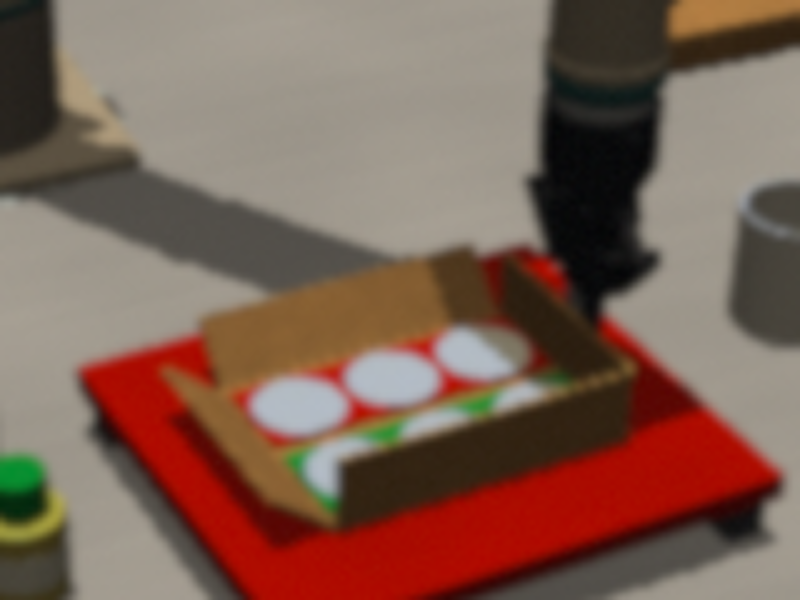

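```bash
python3 -m jog '[10,0,0,0,0,12,0,-20,0,0,12,0,-50,0,0,8,0,-80,0,0,-20,0,-90,0,0,-60,0,-90,0,0,-100,0,-90,0,0,-140,0,-90,0,0,-180,0,-90,0,0,-220,0,-90,0,0,-260,0,-90,0,0,-292,0,-90,0,0,-292,0,-90,0,0,-292,0,-90,0,0]'; python3 - <<'E'
from h import *
here()
p=camera_params("wrist");im,d=get_image("wrist");cv2.imwrite("pics/w7.png",im);np.savez("w7.npz",d=d,T=p["T"])
E
```

```text
clock: 7.57
eef_pos: [566.6, -48.8, 340.8]
tool_rot: [3.141, 0.001, 1.629]
force: [-0.5, 0.9, 0.6]
width: -0.2
t 7.57 shelf 0.1 -174.2 z 340.8 rpy [180.    0.   93.3] F [-0.5  0.9  0.6] w -0.2
```

View pics/w7.png

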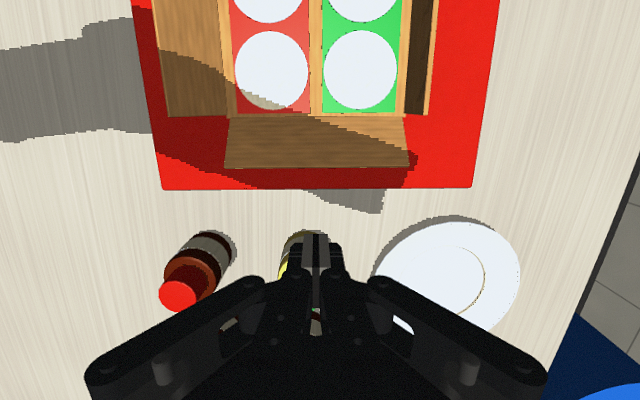

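```bash
python3 -m jog '[0,0,30,0,0,0,0,60,0,0,0,0,80,0,0,0,0,90,0,0,0,0,90,0,0,12,0,90,0,0,20,0,90,0,0,27,0,90,0,0,33,0,90,0,0,38,0,90,0,0,43,0,90,0,0,48,0,90,0,0,52,0,90,0,0,54.5,0,90,0,0,54.5,0,90,0,0,54.5,0,90,0,0,54.5,0,90,0,0]'; python3 - <<'E'
from h import *
here()
p=camera_params("wrist");im,d=get_image("wrist");cv2.imwrite("pics/w8.png",im)
def P3(u,v):
    o,r=rays("wrist",[(u,v)],p);q=(o+r[0]*d[v,u]);e=q[:2]-O;return [float(x) for x in ((e@EX).round(1),(e@EY).round(1),q[2].round(1))]
for u in (240,350,400): print(u,[P3(u,v) for v in range(150,270,8)])
E
```

```text
clock: 9.03
eef_pos: [562.8, 7.6, 250.4]
tool_rot: [-3.141, -0.0, 1.634]
force: [-0.2, 0.6, -0.4]
width: -0.0
t 9.03 shelf -0.1 -117.6 z 250.4 rpy [-179.9   -0.    93.6] F [-0.2  0.6 -0.4] w -0.0
240 [[-44.6, -65.2, 58.7], [-45.2, -70.1, 57.9], [-45.1, -74.6, 59.6], [-45.4, -79.4, 59.8], [-46.0, -84.5, 59.3], [-46.4, -89.6, 59.5], [-46.9, -94.9, 59.0], [-47.7, -100.5, 58.0], [-47.4, -105.0, 60.4], [-43.0, -103.3, 76.7], [-40.0, -102.9, 88.2], [-36.8, -101.6, 100.1], [-35.4, -102.8, 105.9], [-52.6, -138.2, 51.8], [-53.1, -144.6, 51.8]]
350 [[20.1, -65.4, 58.4], [20.3, -70.0, 58.8], [20.4, -74.8, 58.8], [20.6, -79.8, 58.5], [20.8, -84.8, 58.4], [21.0, -89.9, 58.6], [21.2, -95.2, 58.2], [21.4, -100.2, 58.9], [21.3, -104.7, 61.1], [19.3, -102.9, 77.6], [17.8, -102.1, 89.9], [16.7, -102.2, 98.9], [16.0, -103.1, 105.3], [23.6, -138.2, 51.7], [23.8, -144.2, 52.2]]
400 [[49.2, -65.1, 60.0], [50.0, -70.0, 58.8], [50.4, -74.8, 58.8], [50.9, -79.8, 58.5], [51.2, -84.6, 59.1], [51.6, -89.7, 59.1], [52.3, -95.1, 58.5], [52.8, -100.4, 58.4], [52.5, -104.8, 60.9], [47.5, -103.0, 77.5], [44.1, -102.5, 89.2], [41.0, -101.9, 99.7], [39.8, -103.6, 104.5], [58.6, -138.6, 51.2], [59.0, -144.7, 51.6]]
```

View pics/w8.png

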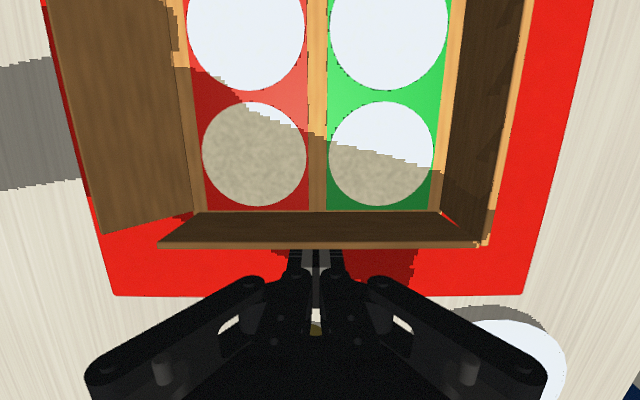

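```bash
python3 -m jog '[-6,0,0,0,0,-8,0,-30,0,0,-8,0,-70,0,40,-8,0,-110,0,60,-10,0,-150,0,60,-10,0,-170,0,60,-10,0,-170,0,60,-10,0,-170,0,60]'; python3 - <<'E'
from h import *
here()
p=camera_params("wrist");im,d=get_image("wrist");cv2.imwrite("pics/w9.png",im);np.savez("w9.npz",d=d,T=p["T"])
E
```

```text
clock: 9.75
eef_pos: [563.7, -3.1, 421.8]
tool_rot: [3.139, -0.0, 1.633]
force: [0.9, 0.7, -1.5]
width: 60.0
t 9.75 shelf 0.1 -128.3 z 421.8 rpy [179.9  -0.   93.6] F [ 0.9  0.7 -1.5] w 60.0
```

View pics/w9.png

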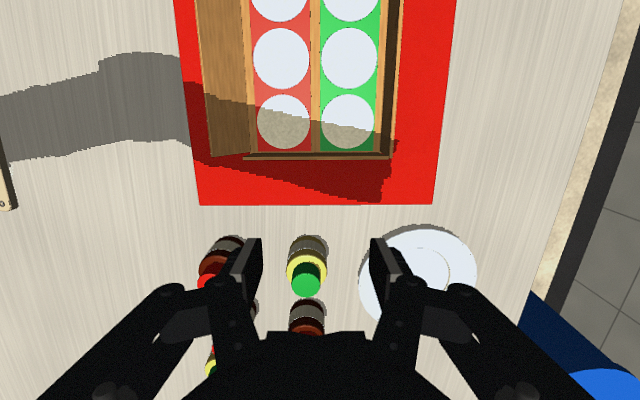

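```bash
cat > m.py <<'E'
from h import *
def cloud(n,d,p):
    v,u=np.nonzero(d>0);o,r=rays(n,np.c_[u,v],p);q=o+r*d[v,u][:,None];e=q[:,:2]-O
    C=np.full(d.shape+(3,),np.nan);C[v,u]=np.c_[e@EX,e@EY,q[:,2]];return C
def discs(im,p,vmin=100):
    h=cv2.cvtColor(im,cv2.COLOR_BGR2HSV).astype(int)
    m=((h[...,1]<90)&(h[...,2]>vmin)).astype(np.uint8)
    for c in cv2.findContours(m,cv2.RETR_EXTERNAL,cv2.CHAIN_APPROX_NONE)[0]:
        if len(c)<60: continue
        x,y,w,hh=cv2.boundingRect(c)
        if y<=1 or w>150 or hh>150: continue
        q=onz("wrist",c.reshape(-1,2),57,p)[:,:2]
        (cx,cy),r=cv2.minEnclosingCircle(q.astype(np.float32))
        if 25<r<38:
            e=np.array([cx,cy])-O;print("disc r",round(r,1),"shelf",(e@EX).round(1),(e@EY).round(1),"world",round(cx,1),round(cy,1))
E
python3 - <<'E'
from m import *
z=np.load("w9.npz");p=camera_params("wrist");p["T"]=z["T"];im=cv2.imread("pics/w9.png")
discs(im,p)
C=cloud("wrist",z["d"],p);X,Y,Z=C[...,0],C[...,1],C[...,2]
for nm,m,ax in(("right in",(abs(X)<60)&(Y<-90)&(Y>-106)&(Z>62)&(Z<108),1),("back in",(abs(Y)<90)&(X>65)&(X<86)&(Z>62)&(Z<108),0),("front",(abs(Y)<80)&(X<-80)&(X>-135)&(Z>58)&(Z<104),0),("left",(abs(X)<60)&(Y>90)&(Y<125)&(Z>60)&(Z<108),1)):
    P=C[m];print(nm,len(P))
    if len(P)>10:
      for a in range(60,110,8):
        s=P[(P[:,2]>=a)&(P[:,2]<a+8)]
        if len(s): print("  z",a+4,np.median(s[:,ax]).round(1),len(s))
E
```

```text
disc r 31.5 shelf 38.3 -68.9 world 598.1 58.6
disc r 31.2 shelf -36.8 -68.9 world 523.1 53.9
disc r 31.5 shelf 38.2 -0.5 world 593.6 126.9
disc r 31.4 shelf -37.3 -0.9 world 518.3 121.8
right in 773
  z 64 -104.3 33
  z 72 -103.8 67
  z 80 -103.1 79
  z 88 -102.6 34
  z 96 -102.0 105
  z 104 -103.0 455
back in 1939
  z 64 78.3 167
  z 72 78.1 241
  z 80 78.0 241
  z 88 77.8 263
  z 96 77.7 287
  z 104 78.9 740
front 5549
  z 64 -85.3 1177
  z 72 -92.9 1202
  z 80 -100.6 1318
  z 88 -108.6 1482
  z 96 -112.3 193
left 0
```

```bash
sed -i 's/^O=.*;YAW/O=np.array([556.0,124.5]);YAW/' h.py; cat >> m.py <<'E'
def caps(im,d,p,n="wrist"):
    C=cloud(n,d,p);r,g,w=masks(im);out=[]
    for nm,m in(("red",r),("green",g)):
        mm=m&(abs(C[...,2]-90)<5)
        for c,s in blobs(cv2.morphologyEx(mm.astype(np.uint8),cv2.MORPH_OPEN,np.ones((2,2))),40):
            x,y,w,h=s[:4];sub=mm[y:y+h,x:x+w];vv,uu=np.nonzero(sub)
            q=onz(n,np.c_[uu+x,vv+y],90,p)[:,:2];(cx,cy),rr=cv2.minEnclosingCircle(q.astype(np.float32))
            md=np.median(q,0);print(nm,"px",c.round(0),"circ",round(cx,1),round(cy,1),"r",round(rr,1),"mean",q.mean(0).round(1))
E
python3 - <<'E'
from m import *
z=np.load("w9.npz");p=camera_params("wrist");p["T"]=z["T"];im=cv2.imread("pics/w9.png")
caps(im,z["d"],p);goal(559,-147,330)
E
```

```text
red px [205. 280.] circ 432.9 -147.7 r 15.8 mean [ 429.5 -145.8]
green px [306. 285.] circ 559.6 -144.6 r 19.3 mean [ 560.5 -144.9]
shift [-143.6  -13.1   90.3] turn -0.0  now [563.2  -2.8 420.4] [-180.    -0.    93.6] t 9.8 F [-1.1 -0.5 -1.3] w 59.8
```

```bash
python3 -m jog '[-35,-3,0,0,66,-75,-7,10,0,66,-110,-10,30,0,66,-135,-12,60,0,66,-141,-12.5,90,0,66,-141.3,-12.5,120,0,66,-141.3,-12.5,150,0,66,-141.3,-12.5,175,0,66,-141.3,-12.5,183,0,66,-141.3,-12.5,183,0,66,-141.3,-12.5,183,0,66]'; python3 - <<'E'
from h import *
goal(559.6,-144.6,237)
im,d=get_image("side");crop(im,240,120,440,270,4,"s10.png")
im,d=get_image("wrist");cv2.imwrite("pics/w10.png",im)
E
```

```text
clock: 10.72
eef_pos: [559.8, -144.5, 237.2]
tool_rot: [-3.14, -0.0, 1.633]
force: [0.9, -0.4, -1.3]
width: 66.3
shift [-0.1 -0.2  0.2] turn -0.0  now [ 559.8 -144.5  237.2] [-179.9   -0.    93.6] t 10.72 F [ 0.9 -0.4 -1.3] w 66.3
```

View pics/s10.png

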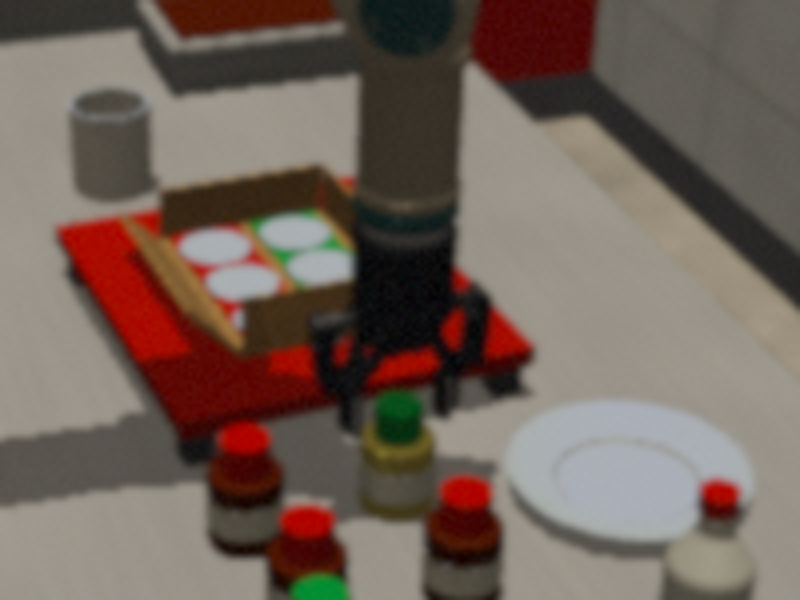

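View pics/w10.png

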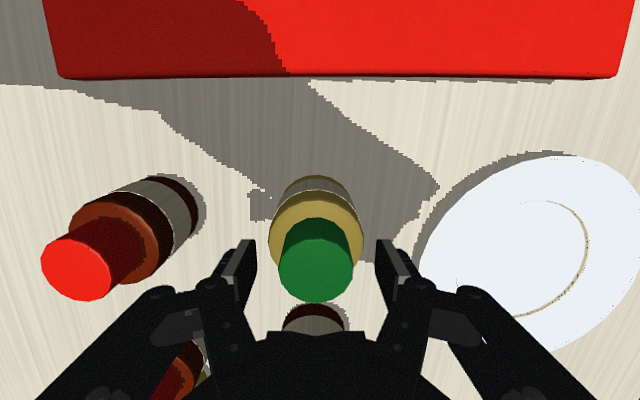

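```bash
python3 -m jog '[0,0,0,0,30,0,0,0,0,20,0,0,0,0,20,0,0,0,0,20,0,0,0,0,20,0,0,0,0,20]'; python3 - <<'E'
from h import *
goal(*S(37.5,0),330)
print(S(37.5,0))
im,d=get_image("wrist");cv2.imwrite("pics/w11.png",im)
E
```

```text
clock: 11.32
eef_pos: [560.4, -144.3, 239.2]
tool_rot: [3.139, 0.0, 1.634]
force: [-1.2, 0.6, 6.5]
width: 36.2
shift [268.6  50.2 -90.8] turn 0.0  now [ 560.4 -144.3  239.2] [179.9   0.   93.6] t 11.32 F [-1.2  0.6  6.5] w 36.2
[593.42560586 126.86093752]
```

View pics/w11.png

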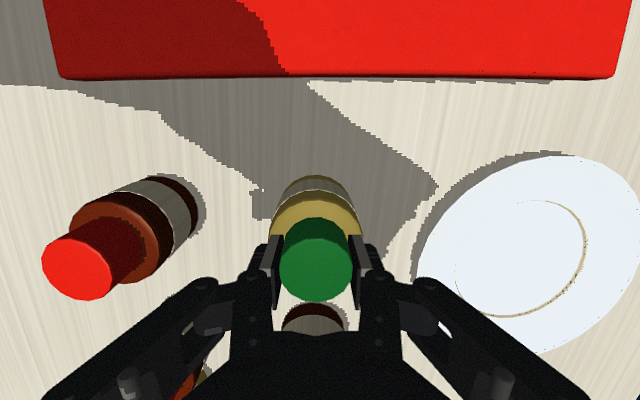

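```bash
python3 -m jog '[0,0,-30,0,20,0,0,-65,0,20,0,0,-100,0,20,0,0,-130,0,20,35,6,-132,0,20,75,14,-132,0,20,115,21.5,-132,0,20,155,29,-132,0,20,195,36.5,-132,0,20,230,43,-132,0,20,255,47.5,-132,0,20,268.6,49.8,-132,0,20,268.6,49.8,-132,0,20,268.6,49.8,-132,0,20,268.6,49.8,-132,0,20]'; python3 - <<'E'
from h import *
goal(*S(37.5,0),300);here()
im,d=get_image("wrist");cv2.imwrite("pics/w12.png",im)
im,d=get_image("side");crop(im,240,80,440,230,4,"s12.png")
E
```

```text
clock: 12.62
eef_pos: [592.7, 124.4, 369.8]
tool_rot: [-3.141, 0.002, 1.631]
force: [0.4, 0.3, -2.3]
width: 36.0
shift [ 2.6  0.9 69.8] turn -0.2  now [592.7 124.4 369.8] [-1.80e+02  1.00e-01  9.34e+01] t 12.62 F [ 0.4  0.3 -2.3] w 36.0
t 12.62 shelf 36.7 -2.4 z 369.8 rpy [-1.80e+02  1.00e-01  9.34e+01] F [ 0.4  0.3 -2.3] w 36.0
```

View pics/w12.png

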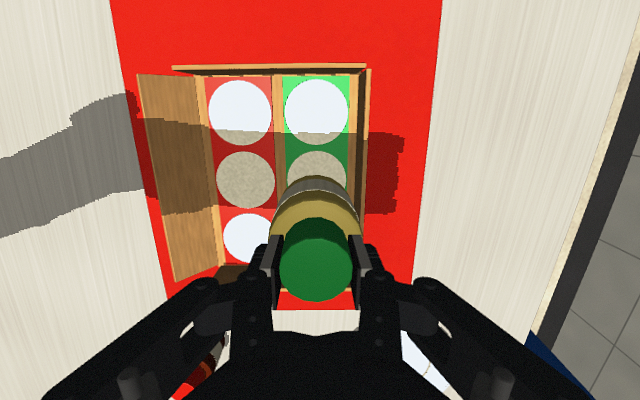

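View pics/s12.png

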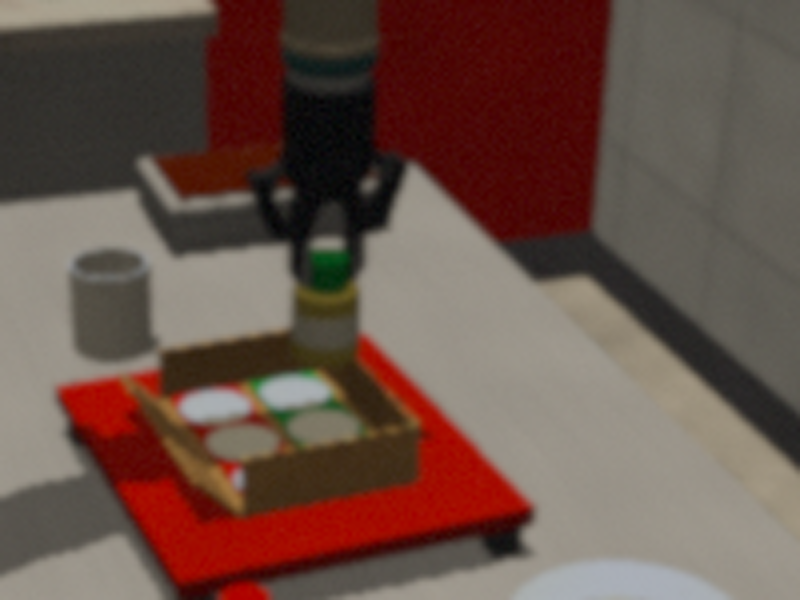

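```bash
python3 -m jog '[0,0,0,0,20,0,0,0,0,20]' ; python3 - <<'E'
from m import *
here()
p=camera_params("wrist");im,d=get_image("wrist")
discs(im,p)
C=cloud("wrist",d,p);X,Y,Z=C[...,0],C[...,1],C[...,2]
m=(abs(X)<70)&(Y>95)&(Y<125)&(Z>60)&(Z<110);P=C[m]
for a in range(60,110,8):
    s=P[(P[:,2]>=a)&(P[:,2]<a+8)]
    if len(s): print("  z",a+4,np.median(s[:,1]).round(1),len(s))
goal(*S(37.5,0),298)
E
```

```text
clock: 12.88
eef_pos: [593.0, 125.5, 369.8]
tool_rot: [-3.142, 0.0, 1.632]
force: [-0.6, 0.4, -2.7]
width: 36.2
t 12.88 shelf 36.9 -1.3 z 369.8 rpy [-180.     0.    93.5] F [-0.6  0.4 -2.7] w 36.2
disc r 31.5 shelf -37.6 -69.4 world 522.8 52.9
disc r 31.2 shelf -38.0 -1.2 world 518.1 120.9
disc r 31.2 shelf 37.4 -0.4 world 593.3 126.5
disc r 31.3 shelf -38.3 67.6 world 513.5 189.6
disc r 31.4 shelf 37.3 67.7 world 589.0 194.4
  z 64 103.2 138
  z 72 103.1 125
  z 80 103.0 141
  z 88 102.9 143
  z 96 102.7 175
  z 104 104.3 1080
shift [ 1.   0.6 71.8] turn -0.1  now [592.9 125.9 369.8] [180.    0.   93.5] t 12.93 F [ 0.7  0.2 -2.5] w 36.3
```

```bash
sed -i 's/^O=.*;YAW/O=np.array([555.8,123.9]);YAW/' h.py; python3 -m jog '[0.4,0.3,25,0,20,0.4,0.3,50,0,20,0.4,0.3,63,0,20,0.4,0.3,69,0,20,0.4,0.3,72.5,0,20,0.4,0.3,72.5,0,20,0.4,0.3,72.5,0,20,0.4,0.3,72.5,0,20]'; python3 - <<'E'
from h import *
here()
E
```

```text
clock: 13.6
eef_pos: [593.7, 127.3, 298.2]
tool_rot: [3.139, -0.0, 1.634]
force: [0.1, 0.7, -2.6]
width: 35.9
t 13.6 shelf 38.0 1.0 z 298.2 rpy [179.9  -0.   93.6] F [ 0.1  0.7 -2.6] w 35.9
```

```bash
python3 -m jog '[-0.9,-0.4,1,0,20,-0.9,-0.4,2,0,20,-0.9,-0.4,2,0,20,-0.9,-0.4,2,0,20]'; python3 - <<'E'
from h import *
here()
E
```

```text
clock: 13.93
eef_pos: [593.0, 126.3, 296.2]
tool_rot: [3.14, -0.0, 1.634]
force: [-1.7, -0.7, 6.0]
width: 36.3
t 13.93 shelf 37.3 0.0 z 296.2 rpy [179.9  -0.   93.6] F [-1.7 -0.7  6. ] w 36.3
```

```bash
python3 -m jog '[0,0,0,0,58,0,0,0,0,58,0,0,0,0,58,0,0,-15,0,58,0,0,-45,0,58,0,0,-85,0,60,-20,0,-110,0,60,-60,0,-120,0,60,-100,0,-120,0,60,-140,0,-120,0,60,-140,0,-120,0,60,-140,0,-120,0,60]'; python3 - <<'E'
from m import *
here()
s=read_state();p=camera_params("wrist");im,d=get_image("wrist");cv2.imwrite("pics/w13.png",im);caps(im,d,p);discs(im,p)
a,d=get_image("side");crop(a,240,80,440,230,4,"s13.png")
E
```

```text
clock: 14.93
eef_pos: [601.4, -17.1, 415.4]
tool_rot: [3.141, 0.002, 1.627]
force: [0.2, 1.2, 0.5]
width: 59.8
t 14.93 shelf 36.6 -143.6 z 415.4 rpy [1.80e+02 1.00e-01 9.32e+01] F [0.2 1.2 0.5] w 59.8
red px [182. 277.] circ 438.5 -155.0 r 19.1 mean [ 439.6 -152.4]
red px [201. 346.] circ 451.5 -263.7 r 18.8 mean [ 454.1 -265.3]
green px [190. 383.] circ 433.7 -339.5 r 18.8 mean [ 431.9 -337.6]
disc r 31.3 shelf -37.4 -67.5 world 522.7 54.2
disc r 31.5 shelf 37.7 -67.9 world 597.7 58.5
disc r 31.7 shelf 36.9 -3.5 world 592.8 122.8
disc r 28.1 shelf 35.4 3.3 world 590.9 129.4
disc r 31.5 shelf -37.5 0.4 world 518.3 122.0
```

View pics/w13.png

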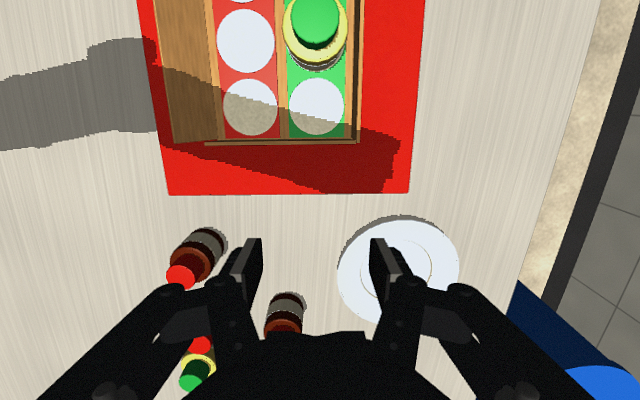

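View pics/s13.png

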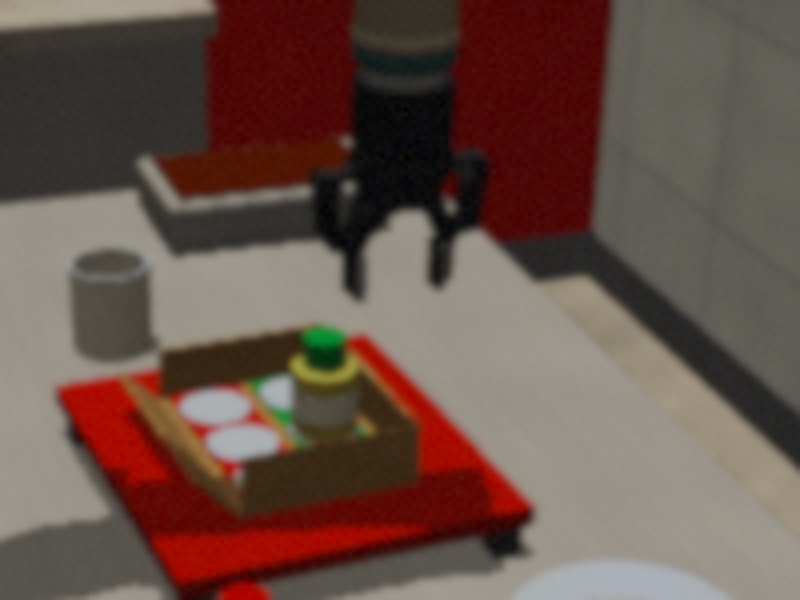

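```bash
python3 - <<'E'
from m import *
goal(434,-339.5,320)
E
```

```text
shift [-315.8 -187.8   94.6] turn 0.0  now [601.6 -12.6 414.9] [-1.80e+02 -1.00e-01  9.36e+01] t 15.03 F [ 0.7  0.6 -0.9] w 59.7
```

```bash
python3 -m jog '[-32,-19,0,0,66,-64,-38,0,0,66,-96,-57,0,0,66,-128,-76,0,0,66,-160,-95,0,0,66,-192,-114,10,0,66,-224,-133,30,0,66,-256,-152,50,0,66,-288,-171,70,0,66,-308,-183,85,0,66,-315.8,-187.8,94,0,66,-315.8,-187.8,94,0,66,-315.8,-187.8,94,0,66,-315.8,-187.8,94,0,66,-315.8,-187.8,94,0,66]'; python3 - <<'E'
from m import *
p=camera_params("wrist");im,d=get_image("wrist");cv2.imwrite("pics/w14.png",im);caps(im,d,p)
goal(433.7,-339.5,241)
E
```

```text
clock: 16.28
eef_pos: [435.9, -338.4, 322.0]
tool_rot: [3.14, -0.0, 1.638]
force: [-0.1, -0.4, -0.2]
width: 66.0
red px [344. 109.] circ 450.8 -261.9 r 18.8 mean [ 450.9 -261.7]
red px [501. 125.] circ 564.5 -263.5 r 19.9 mean [ 565.1 -264.1]
green px [313. 211.] circ 434.0 -339.8 r 18.6 mean [ 434.1 -339.6]
shift [-0.7 -2.1 81. ] turn 0.2  now [ 435.6 -338.6  322. ] [179.9   0.   93.8] t 16.33 F [-0.1  0.2 -0.5] w 65.6
```

View pics/w14.png

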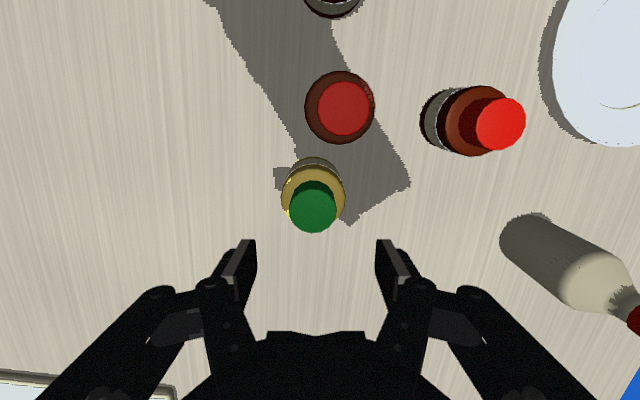

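```bash
python3 -m jog '[0,0,25,0,66,0,0,50,0,66,0,0,72,0,66,0,0,80,0,66,0,0,80,0,66,0,0,80,0,66,0,0,80,0,66]'; python3 - <<'E'
from m import *
goal(434,-339.8,241)
E
```

```text
clock: 16.92
eef_pos: [434.7, -340.5, 242.5]
tool_rot: [3.14, 0.002, 1.634]
force: [0.7, 0.6, 0.0]
width: 65.9
shift [ 0.8 -0.6  1.5] turn 0.0  now [ 434.7 -340.5  242.5] [1.799e+02 1.000e-01 9.360e+01] t 16.92 F [0.7 0.6 0. ] w 65.9
```

Close, lift and carry to the green disc at shelf y = −68.

```bash
python3 -m jog '[0.8,-0.6,1.5,0,66,0.8,-0.6,1.5,0,20,0.8,-0.6,1.5,0,20,0.8,-0.6,1.5,0,20,0.8,-0.6,1.5,0,20,0.8,-0.6,1.5,0,20,0.8,-0.6,1.5,0,20]'; python3 - <<'E'
from m import *
goal(*S(37.5,-68),370)
E
```

```text
clock: 17.5
eef_pos: [433.6, -339.7, 240.6]
tool_rot: [3.14, 0.001, 1.634]
force: [-0.2, 1.1, 5.4]
width: 35.8
shift [ 387.   188.7 -129.4] turn -0.0  now [ 433.6 -339.7  240.6] [179.9   0.   93.6] t 17.5 F [-0.2  1.1  5.4] w 35.8
```

```bash
python3 -m jog '[0,0,-35,0,20,0,0,-70,0,20,0,0,-105,0,20,5,2,-130,0,20,35,17,-132,0,20,72,35,-132,0,20,109,53,-132,0,20,146,71,-132,0,20,183,89,-132,0,20,220,107,-132,0,20,257,125,-132,0,20,294,143,-132,0,20,331,161,-132,0,20,362,176.5,-132,0,20,380,185,-132,0,20,387,188.7,-132,0,20,387,188.7,-132,0,20,387,188.7,-132,0,20,387,188.7,-132,0,20,387,188.7,-132,0,20]'; python3 - <<'E'
from m import *
p=camera_params("wrist");im,d=get_image("wrist");cv2.imwrite("pics/w15.png",im);discs(im,p);caps(im,d,p)
here();goal(*S(37.5,-68),297.5)
E
```

```text
clock: 19.17
eef_pos: [596.9, 56.1, 371.8]
tool_rot: [-3.141, 0.001, 1.63]
force: [-0.1, 0.6, -3.3]
width: 36.1
disc r 30.3 shelf 16.4 -92.3 world 578.0 32.8
disc r 31.3 shelf 38.0 -68.1 world 598.0 58.3
disc r 31.3 shelf -37.4 -68.6 world 522.8 53.0
disc r 32.8 shelf 36.8 -3.4 world 592.8 122.8
disc r 31.2 shelf -37.6 0.2 world 518.2 121.7
t 19.22 shelf 36.8 -69.9 z 371.8 rpy [-180.     0.    93.4] F [-0.1 -0.5 -3. ] w 36.2
shift [ 2.   0.7 74.3] turn -0.2  now [597.   56.4 371.8] [-180.     0.    93.4] t 19.22 F [-0.1 -0.5 -3. ] w 36.2
```

View pics/w15.png

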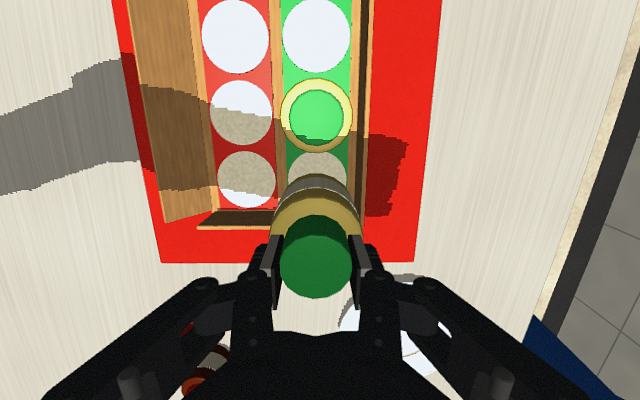

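```bash
python3 -m jog '[0,0,25,0,20,0,0,50,0,20,0,0,64,0,20,0,0,70,0,20,0,0,71,0,20,0,0,71,0,20,0,0,71,0,20]'; python3 - <<'E'
from m import *
here();goal(*S(37.5,-68),297)
E
```

```text
clock: 19.8
eef_pos: [597.9, 58.1, 301.9]
tool_rot: [3.139, 0.0, 1.633]
force: [-0.1, -0.4, -2.5]
width: 36.0
t 19.8 shelf 37.9 -68.3 z 301.9 rpy [179.9   0.   93.6] F [-0.1 -0.4 -2.5] w 36.0
shift [ 0.3 -0.4  4.9] turn -0.0  now [597.9  58.1 301.9] [179.9   0.   93.6] t 19.8 F [-0.1 -0.4 -2.5] w 36.0
```

```bash
python3 -m jog '[0,-0.4,2.5,0,20,0,-0.4,4.8,0,20,0,-0.4,4.8,0,20,0,-0.4,4.8,0,58,0,-0.4,4.8,0,58,0,-0.4,4.8,0,58,0,-0.4,-10,0,58,0,-0.4,-40,0,58,0,-0.4,-80,0,66,-30,0,-110,0,66,-65,0,-115,0,66,-100,0,-115,0,66,-120,0,-115,0,66,-120,0,-115,0,66,-120,0,-115,0,66]'; python3 - <<'E'
from m import *
p=camera_params("wrist");im,d=get_image("wrist");cv2.imwrite("pics/w16.png",im);discs(im,p)
C=cloud("wrist",d,p)
r,g,w=masks(im);m=g&(abs(C[...,2]-147)<6)
for c,s in blobs(m,40):
    x,y,ww,h=s[:4];vv,uu=np.nonzero(m[y:y+h,x:x+ww]);q=onz("wrist",np.c_[uu+x,vv+y],147,p)[:,:2];(cx,cy),rr=cv2.minEnclosingCircle(q.astype(np.float32));e=np.array([cx,cy])-O;print("cap",(e@EX).round(1),(e@EY).round(1),rr)
here();goal(564.3,-263.7,322)
E
```

```text
clock: 21.05
eef_pos: [604.7, -62.8, 415.9]
tool_rot: [3.141, 0.0, 1.63]
force: [0.2, -0.3, 0.5]
width: 66.2
disc r 28.3 shelf 37.8 -80.1 world 598.5 46.4
disc r 30.1 shelf 37.0 -62.8 world 596.7 63.5
disc r 31.3 shelf -37.3 -67.6 world 522.8 54.0
cap 38.3 -68.7 18.84076499938965
t 21.1 shelf 37.3 -187.6 z 415.6 rpy [-1.80e+02 -1.00e-01  9.36e+01] F [-0.5  1.  -0.2] w 66.0
shift [-199.9  -53.1   93.4] turn -0.0  now [604.9 -61.  415.6] [-1.80e+02 -1.00e-01  9.36e+01] t 21.1 F [-0.5  1.  -0.2] w 66.0
```

View pics/w16.png

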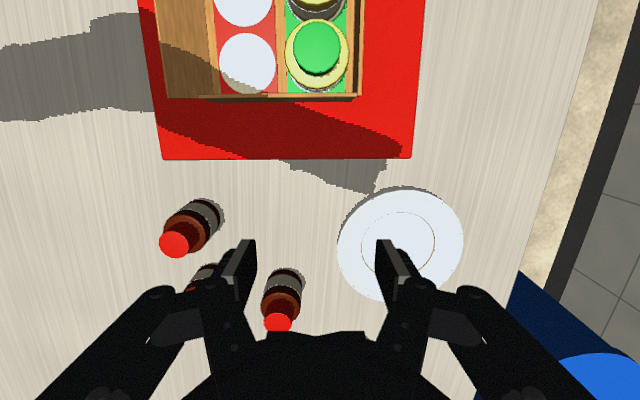

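```bash
python3 -m jog '[-35,-9,10,0,66,-75,-19,20,0,66,-112,-30,40,0,66,-150,-40,60,0,66,-180,-48,80,0,66,-199.9,-53.1,93,0,66,-199.9,-53.1,93,0,66,-199.9,-53.1,93,0,66,-199.9,-53.1,93,0,66,-199.9,-53.1,93,0,66]'; python3 - <<'E'
from m import *
p=camera_params("wrist");im,d=get_image("wrist");cv2.imwrite("pics/w17.png",im);caps(im,d,p)
goal(564.3,-263.7,241.5)
E
```

```text
clock: 21.93
eef_pos: [565.8, -261.5, 323.2]
tool_rot: [3.14, -0.001, 1.638]
force: [-0.7, 0.2, -0.0]
width: 66.2
red px [139.  49.] circ 438.8 -154.6 r 18.6 mean [ 438.9 -154.2]
red px [170. 200.] circ 451.0 -262.0 r 18.8 mean [ 450.9 -261.5]
red px [315. 212.] circ 565.8 -264.0 r 18.5 mean [ 565.8 -263.7]
shift [-1.9 -1.7 81.9] turn 0.2  now [ 565.7 -261.8  323.4] [179.9  -0.   93.8] t 21.98 F [-0.  -0.4  0.6] w 66.0
```

View pics/w17.png

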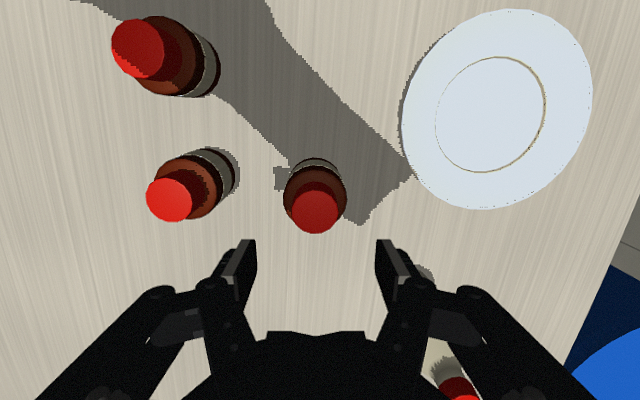

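```bash
python3 -m jog '[-0.5,0,25,0,66,-0.5,0,50,0,66,-0.5,0,72,0,66,-0.5,0,80,0,66,-0.5,0,80,0,66,-0.5,0,80,0,66,-0.5,0,80,0,66]'; python3 - <<'E'
from m import *
goal(565.4,-263.9,241)
E
```

```text
clock: 22.57
eef_pos: [565.3, -264.6, 244.3]
tool_rot: [3.139, 0.001, 1.634]
force: [-0.6, 0.5, 1.0]
width: 65.7
shift [0.7 0.1 3.3] turn 0.0  now [ 565.3 -264.6  244.3] [1.799e+02 1.000e-01 9.360e+01] t 22.57 F [-0.6  0.5  1. ] w 65.7
```

```bash
python3 -m jog '[0.6,0,3,0,66,0.6,0,3,0,20,0.6,0,3,0,20,0.6,0,3,0,20,0.6,0,3,0,20,0.6,0,3,0,20,0.6,0,3,0,20]'; python3 - <<'E'
from m import *
goal(*S(-37.5,68),372)
E
```

```text
clock: 23.15
eef_pos: [564.8, -264.1, 240.5]
tool_rot: [3.14, 0.0, 1.634]
force: [-0.0, 0.4, 5.7]
width: 36.1
shift [ 455.7  -22.  -131.7] turn 0.0  now [ 564.8 -264.1  240.5] [179.9   0.   93.6] t 23.15 F [-0.   0.4  5.7] w 36.1
```

```bash
python3 -m jog '[0,0,-38,0,20,0,0,-76,0,20,0,0,-114,0,20,15,-1,-145,0,20,50,-3,-150,0,20,90,-5,-150,0,20,130,-7,-150,0,20,170,-9,-150,0,20,210,-11,-150,0,20,250,-13,-150,0,20,290,-15,-150,0,20,330,-17,-150,0,20,370,-19,-150,0,20,410,-21,-150,0,20,440,-22,-150,0,20,455.7,-22,-150,0,20,455.7,-22,-140,0,20,455.7,-22,-130,0,20,455.7,-22,-130,0,20,455.7,-22,-130,0,20]'; python3 - <<'E'
from m import *
p=camera_params("wrist");im,d=get_image("wrist");cv2.imwrite("pics/w18.png",im)
here();goal(*S(-37.5,68),297.5)
E
```

```text
clock: 24.82
eef_pos: [513.6, 187.7, 368.6]
tool_rot: [-3.139, 0.002, 1.631]
force: [-0.2, -0.1, -2.6]
width: 36.2
t 24.87 shelf -37.7 66.4 z 369.2 rpy [-1.799e+02  1.000e-01  9.340e+01] F [-0.5  0.  -3.1] w 35.9
shift [ 1.7  0.3 71.7] turn -0.2  now [514.  187.8 369.2] [-1.799e+02  1.000e-01  9.340e+01] t 24.87 F [-0.5  0.  -3.1] w 35.9
```

View pics/w18.png

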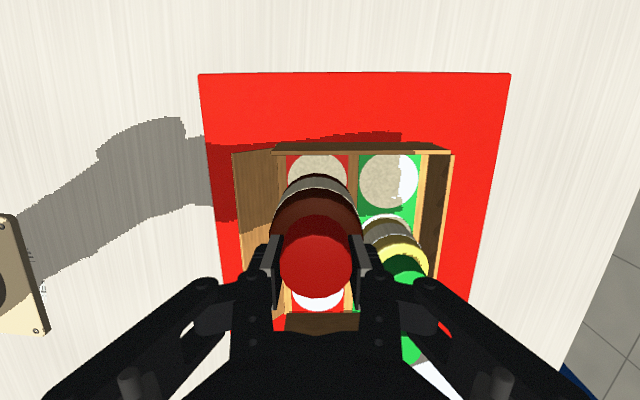

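```bash
python3 -m jog '[0,0,25,0,20,0,0,50,0,20,0,0,63,0,20,0,0,68,0,20,0,0,69,0,20,0,0,69,0,20,0,0,69,0,20]'; python3 - <<'E'
from m import *
here();goal(*S(-37.5,68),297)
E
```

```text
clock: 25.45
eef_pos: [514.6, 189.2, 301.8]
tool_rot: [3.139, -0.001, 1.633]
force: [-0.0, 0.6, -3.3]
width: 35.9
t 25.45 shelf -37.0 67.7 z 301.8 rpy [179.9  -0.   93.6] F [-0.   0.6 -3.3] w 35.9
shift [ 0.3 -0.5  4.8] turn -0.0  now [514.6 189.2 301.8] [179.9  -0.   93.6] t 25.45 F [-0.   0.6 -3.3] w 35.9
```

```bash
python3 -m jog '[0.2,-0.4,2.5,0,20,0.2,-0.4,4.9,0,20,0.2,-0.4,4.9,0,20,0.2,-0.4,4.9,0,58,0.2,-0.4,4.9,0,58,0.2,-0.4,4.9,0,58,0,-0.4,-10,0,58,0,-0.4,-40,0,58,0,-0.4,-80,0,66,-10,0,-110,0,66,-45,0,-115,0,66,-85,0,-115,0,66,-125,0,-115,0,66,-160,0,-115,0,66,-170,0,-115,0,66,-170,0,-115,0,66]'; python3 - <<'E'
from m import *
p=camera_params("wrist");im,d=get_image("wrist");cv2.imwrite("pics/w19.png",im);discs(im,p)
C=cloud("wrist",d,p)
r,g,w=masks(im)
for m in (r&(abs(C[...,2]-147)<6),g&(abs(C[...,2]-147)<6)):
  for c,s in blobs(m,40):
    x,y,ww,h=s[:4];vv,uu=np.nonzero(m[y:y+h,x:x+ww]);q=onz("wrist",np.c_[uu+x,vv+y],147,p)[:,:2];(cx,cy),rr=cv2.minEnclosingCircle(q.astype(np.float32));e=np.array([cx,cy])-O;print("cap",(e@EX).round(1),(e@EY).round(1),round(rr,1))
here();goal(451,-262,322)
E
```

```text
clock: 26.78
eef_pos: [524.5, 15.8, 416.1]
tool_rot: [3.141, 0.002, 1.627]
force: [-0.3, 0.4, 0.1]
width: 66.0
disc r 31.3 shelf 37.6 -67.3 world 597.6 59.1
disc r 31.2 shelf -37.0 -68.1 world 523.1 53.6
disc r 31.9 shelf 38.0 -0.4 world 593.8 125.9
disc r 31.4 shelf -37.2 0.3 world 518.6 121.8
cap 36.1 -1.8 19.5
cap 37.7 -68.0 19.1
t 26.83 shelf -37.8 -103.1 z 415.8 rpy [180.   -0.   93.4] F [ 0.3  0.8 -0.1] w 66.0
shift [-275.8  -90.2   93.8] turn -0.2  now [524.6  18.6 415.8] [180.   -0.   93.4] t 26.83 F [ 0.3  0.8 -0.1] w 66.0
```

View pics/w19.png

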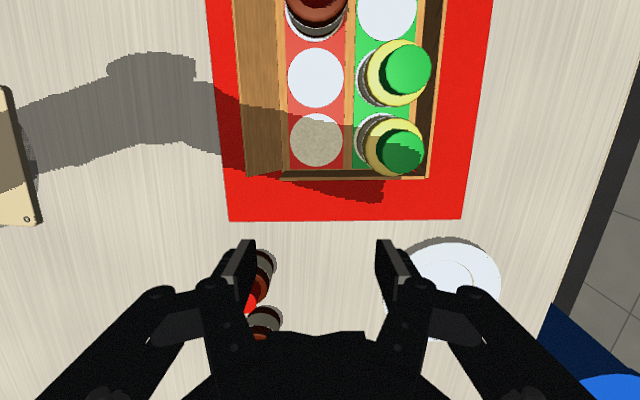

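```bash
python3 -m jog '[-35,-11,0,0,66,-75,-24,5,0,66,-112,-37,15,0,66,-150,-49,30,0,66,-188,-62,50,0,66,-225,-74,70,0,66,-258,-84,85,0,66,-277,-90,93,0,66,-277,-90,93,0,66,-277,-90,93,0,66,-277,-90,93,0,66,-277,-90,93,0,66]'; python3 - <<'E'
from m import *
p=camera_params("wrist");im,d=get_image("wrist");cv2.imwrite("pics/w20.png",im);caps(im,d,p)
goal(451,-262,241)
E
```

```text
clock: 27.83
eef_pos: [453.5, -260.0, 322.9]
tool_rot: [3.141, -0.001, 1.638]
force: [-0.2, 0.5, 1.1]
width: 65.8
red px [304.  61.] circ 438.7 -154.5 r 18.8 mean [ 438.6 -154.2]
red px [312. 211.] circ 450.6 -261.7 r 18.4 mean [ 450.6 -261.5]
shift [-1.7 -2.5 82. ] turn 0.2  now [ 453.3 -260.2  323. ] [179.9  -0.   93.8] t 27.88 F [-0.3  0.7 -0.1] w 66.0
```

View pics/w20.png

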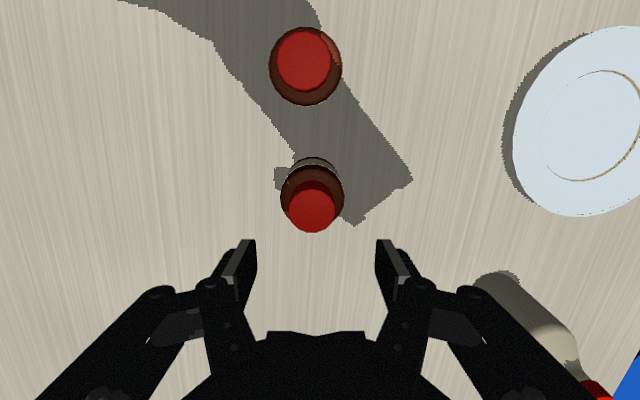

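```bash
python3 -m jog '[0,-1,25,0,66,0,-1,50,0,66,0,-1,72,0,66,0,-1,80,0,66,0,-1,80,0,66,0,-1,80,0,66,0,-1,80,0,66]'; python3 - <<'E'
from m import *
goal(450.8,-261.8,241)
E
```

```text
clock: 28.47
eef_pos: [451.8, -262.4, 243.9]
tool_rot: [3.14, 0.001, 1.634]
force: [-0.5, -0.3, 0.3]
width: 66.1
shift [ 0.7 -1.   2.9] turn 0.0  now [ 451.8 -262.4  243.9] [1.799e+02 1.000e-01 9.360e+01] t 28.47 F [-0.5 -0.3  0.3] w 66.1
```

```bash
python3 -m jog '[0.6,-1,2.8,0,66,0.6,-1,2.8,0,20,0.6,-1,2.8,0,20,0.6,-1,2.8,0,20,0.6,-1,2.8,0,20,0.6,-1,2.8,0,20,0.6,-1,2.8,0,20]'; python3 - <<'E'
from m import *
goal(*S(-37.5,0),372)
E
```

```text
clock: 29.05
eef_pos: [450.3, -262.0, 240.7]
tool_rot: [3.14, 0.0, 1.634]
force: [0.1, -0.1, 5.7]
width: 35.9
shift [ 378.5   92.1 -131.3] turn -0.0  now [ 450.3 -262.   240.7] [179.9   0.   93.6] t 29.05 F [ 0.1 -0.1  5.7] w 35.9
```

```bash
python3 -m jog '[0,0,-38,0,20,0,0,-76,0,20,0,0,-114,0,20,10,2,-138,0,20,45,11,-140,0,20,83,20,-140,0,20,121,29.5,-140,0,20,160,39,-140,0,20,198,48,-140,0,20,236,57.5,-140,0,20,275,67,-140,0,20,313,76,-140,0,20,350,85,-140,0,20,370,90,-135,0,20,378.5,92,-130,0,20,378.5,92,-130,0,20,378.5,92,-130,0,20,378.5,92,-130,0,20]'; python3 - <<'E'
from m import *
p=camera_params("wrist");im,d=get_image("wrist");cv2.imwrite("pics/w21.png",im)
here();goal(*S(-37.5,0),297.5)
E
```

```text
clock: 30.55
eef_pos: [517.9, 119.4, 370.0]
tool_rot: [-3.141, 0.001, 1.631]
force: [0.4, -0.8, -2.9]
width: 36.2
t 30.6 shelf -38.0 -2.2 z 370.2 rpy [-1.80e+02  1.00e-01  9.34e+01] F [ 0.1 -0.9 -2.7] w 36.4
shift [ 2.3  0.5 72.7] turn -0.2  now [518.1 119.3 370.2] [-1.80e+02  1.00e-01  9.34e+01] t 30.6 F [ 0.1 -0.9 -2.7] w 36.4
```

View pics/w21.png

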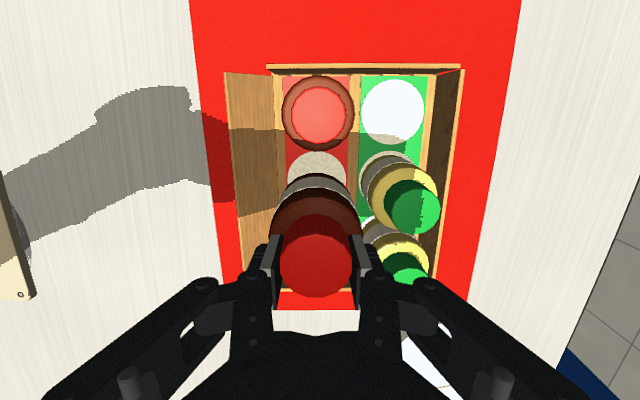

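```bash
python3 -m jog '[0.3,0,20,0,20,0.3,0,45,0,20,0.3,0,60,0,20,0.3,0,67,0,20,0.3,0,69,0,20,0.3,0,69,0,20,0.3,0,69,0,20]'; python3 - <<'E'
from m import *
here();goal(*S(-37.5,0),297)
E
```

```text
clock: 31.18
eef_pos: [518.7, 121.4, 301.8]
tool_rot: [3.14, -0.0, 1.633]
force: [-0.5, -0.9, -1.9]
width: 36.2
t 31.18 shelf -37.2 -0.2 z 301.8 rpy [179.9  -0.   93.5] F [-0.5 -0.9 -1.9] w 36.2
shift [ 0.2 -0.3  4.8] turn -0.1  now [518.7 121.4 301.8] [179.9  -0.   93.5] t 31.18 F [-0.5 -0.9 -1.9] w 36.2
```

```bash
python3 -m jog '[0,-0.2,2.5,0,20,0,-0.2,4.9,0,20,0,-0.2,4.9,0,20,0,-0.2,4.9,0,58,0,-0.2,4.9,0,58,0,-0.2,4.9,0,58,0,-0.2,-10,0,58,0,-0.2,-40,0,58,0,-0.2,-75,0,66,-10,0,-105,0,66,-45,-15,-110,0,66,-85,-30,-110,0,66,-125,-45,-105,0,66,-162,-58,-95,0,66,-200,-72,-70,0,66,-235,-85,-50,0,66,-262,-94,-30,0,66,-270.4,-97.4,-22,0,66,-270.4,-97.4,-22,0,66,-270.4,-97.4,-22,0,66]'; python3 - <<'E'
from m import *
p=camera_params("wrist");im,d=get_image("wrist");cv2.imwrite("pics/w22.png",im);caps(im,d,p)
goal(438.6,-154.5,241)
a,d=get_image("side");crop(a,240,80,440,230,4,"s22.png")
E
```

```text
clock: 32.85
eef_pos: [437.7, -154.4, 322.6]
tool_rot: [-3.141, -0.001, 1.632]
force: [-0.6, 0.6, 0.6]
width: 66.2
red px [318. 209.] circ 438.6 -154.6 r 18.6 mean [ 438.5 -154. ]
shift [-1.   0.2 82.1] turn 0.0  now [ 438.3 -153.5  323.1] [180.   -0.   93.6] t 32.9 F [1.  1.1 0.5] w 66.1
```

View pics/w22.png

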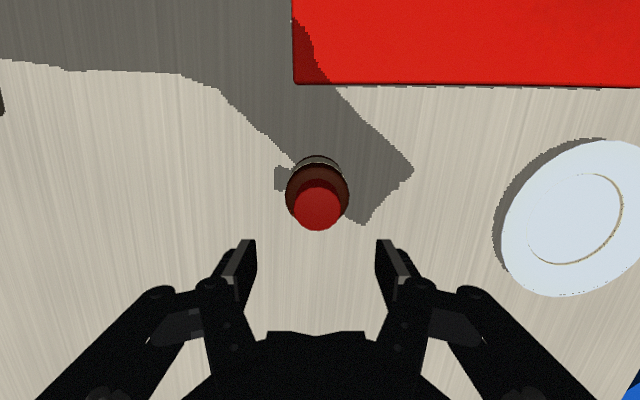

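View pics/s22.png

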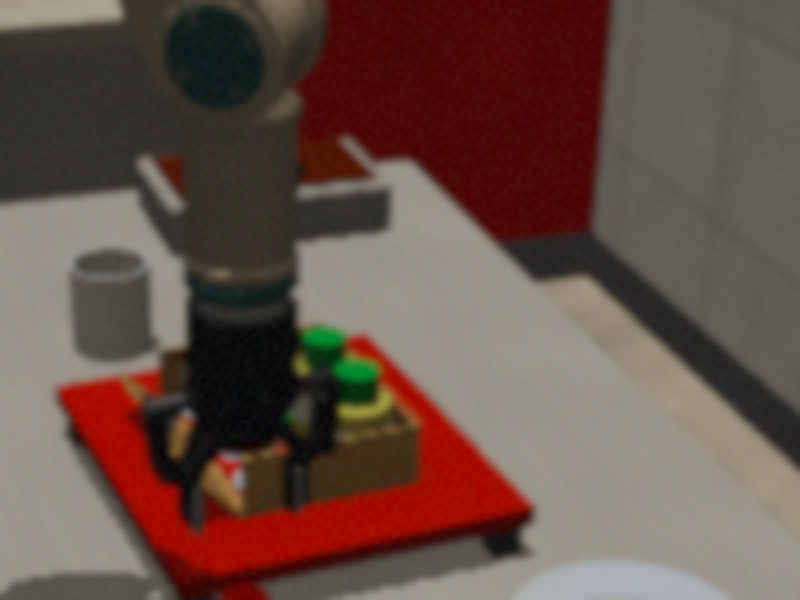

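```bash
python3 -m jog '[0,0,25,0,66,0,0,50,0,66,0,0,72,0,66,0,0,79,0,66,0,0,79,0,66,0,0,79,0,66,0,0,79,0,66]'; python3 - <<'E'
from m import *
goal(438.6,-154.6,241)
E
```

```text
clock: 33.53
eef_pos: [438.6, -153.8, 245.1]
tool_rot: [3.139, 0.001, 1.635]
force: [0.5, 0.1, 0.6]
width: 65.9
shift [-0.8 -0.1  4.1] turn 0.1  now [ 438.6 -153.8  245.1] [179.9   0.   93.7] t 33.53 F [0.5 0.1 0.6] w 65.9
```

```bash
python3 -m jog '[-0.7,0,4,0,66,-0.7,0,4,0,66,-0.7,0,4,0,20,-0.7,0,4,0,20,-0.7,0,4,0,20,-0.7,0,4,0,20,-0.7,0,4,0,20,-0.7,0,4,0,20]'; python3 - <<'E'
from m import *
goal(*S(-37.5,-68),372)
E
```

```text
clock: 34.2
eef_pos: [438.1, -154.8, 240.4]
tool_rot: [3.141, 0.0, 1.634]
force: [0.6, 1.2, 4.7]
width: 36.3
shift [ 202.7   97.6 -131.5] turn -0.0  now [ 438.1 -154.8  240.4] [180.    0.   93.6] t 34.2 F [0.6 1.2 4.7] w 36.3
```

```bash
python3 -m jog '[0,0,-38,0,20,0,0,-76,0,20,0,0,-114,0,20,5,2,-138,0,20,35,17,-140,0,20,70,34,-140,0,20,105,50.5,-140,0,20,140,67.5,-140,0,20,170,82,-140,0,20,192,92.5,-138,0,20,202.7,97.6,-130,0,20,202.7,97.6,-130,0,20,202.7,97.6,-130,0,20,202.7,97.6,-130,0,20]'; python3 - <<'E'
from m import *
p=camera_params("wrist");im,d=get_image("wrist");cv2.imwrite("pics/w23.png",im)
here();goal(*S(-37.5,-68),297.5)
E
```

```text
clock: 35.37
eef_pos: [521.9, 51.9, 369.5]
tool_rot: [-3.14, 0.001, 1.631]
force: [-0.1, -0.6, -4.3]
width: 36.4
t 35.42 shelf -38.3 -69.9 z 369.8 rpy [-1.799e+02  1.000e-01  9.340e+01] F [-0.3 -0.7 -3.9] w 36.2
shift [ 2.   0.8 72.3] turn -0.2  now [522.   51.7 369.8] [-1.799e+02  1.000e-01  9.340e+01] t 35.42 F [-0.3 -0.7 -3.9] w 36.2
```

View pics/w23.png

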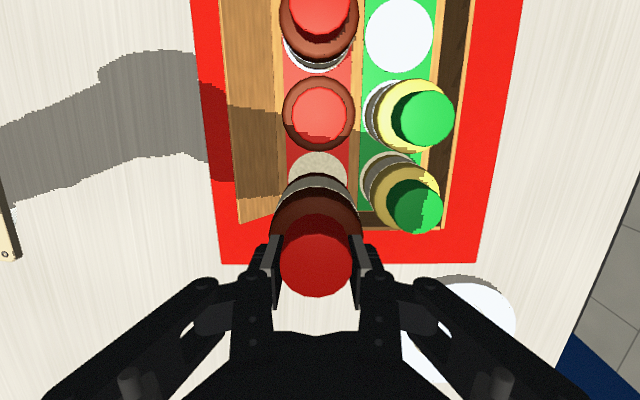

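```bash
python3 -m jog '[0.4,0.2,0,0,20,0.4,0.2,0,0,20,0.4,0.2,20,0,20,0.4,0.2,45,0,20,0.4,0.2,60,0,20,0.4,0.2,67,0,20,0.4,0.2,69,0,20,0.4,0.2,69,0,20,0.4,0.2,69,0,20]'; python3 - <<'E'
from m import *
here();goal(*S(-37.5,-68),297)
E
```

```text
clock: 36.17
eef_pos: [523.3, 53.9, 301.8]
tool_rot: [3.14, -0.0, 1.633]
force: [-0.1, 0.6, -3.5]
width: 36.4
t 36.17 shelf -36.9 -67.8 z 301.8 rpy [179.9  -0.   93.6] F [-0.1  0.6 -3.5] w 36.4
shift [-0.2 -0.7  4.7] turn -0.0  now [523.3  53.9 301.8] [179.9  -0.   93.6] t 36.17 F [-0.1  0.6 -3.5] w 36.4
```

```bash
python3 -m jog '[-0.2,-0.6,2.5,0,20,-0.2,-0.6,4.9,0,20,-0.2,-0.6,4.9,0,20,-0.2,-0.6,4.9,0,58,-0.2,-0.6,4.9,0,58,-0.2,-0.6,4.9,0,58,0,-0.6,-10,0,58,0,-0.6,-40,0,58,0,-0.6,-75,0,66,0,-0.6,-110,0,66,-35,0,-140,0,40,-70,20,-175,0,20,-90,37,-200,0,0,-90,37,-200,0,0,-90,37,-200,0,0,-90,37,-200,0,0,-90,37,-200,0,0]'; cat >> m.py <<'E'
def tcaps(im,d,p):
    C=cloud("wrist",d,p);r,g,w=masks(im)
    for nm,m in (("red",r&(abs(C[...,2]-147)<6)),("green",g&(abs(C[...,2]-147)<6))):
      for c,s in blobs(m,40):
        x,y,ww,h=s[:4];vv,uu=np.nonzero(m[y:y+h,x:x+ww]);q=onz("wrist",np.c_[uu+x,vv+y],147,p)[:,:2];(cx,cy),rr=cv2.minEnclosingCircle(q.astype(np.float32));e=np.array([cx,cy])-O;print(nm,"cap",(e@EX).round(1),(e@EY).round(1),round(rr,1))
E
python3 - <<'E'
from m import *
p=camera_params("wrist");im,d=get_image("wrist");cv2.imwrite("pics/w24.png",im);tcaps(im,d,p)
here()
a,d=get_image("side");crop(a,240,80,440,230,4,"s24.png")
a,d=get_image("scene");crop(a,240,110,440,260,4,"c24.png")
E
```

```text
clock: 37.58
eef_pos: [564.5, -31.7, 499.1]
tool_rot: [-3.138, -0.002, 1.635]
force: [-0.2, 0.2, -0.3]
width: -0.3
red cap -36.5 0.3 19.0
red cap -36.4 -67.5 18.7
green cap 37.2 -1.8 18.9
green cap 38.2 -68.6 18.6
t 37.63 shelf -1.1 -155.7 z 499.0 rpy [-1.798e+02 -1.000e-01  9.370e+01] F [ 0.4 -0.3  0.6] w -0.4
```

View pics/w24.png

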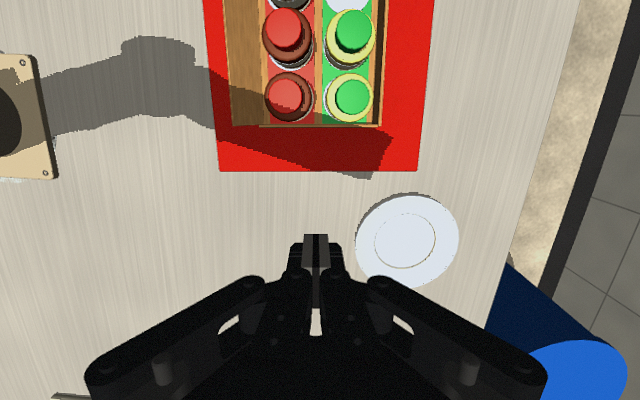

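View pics/s24.png

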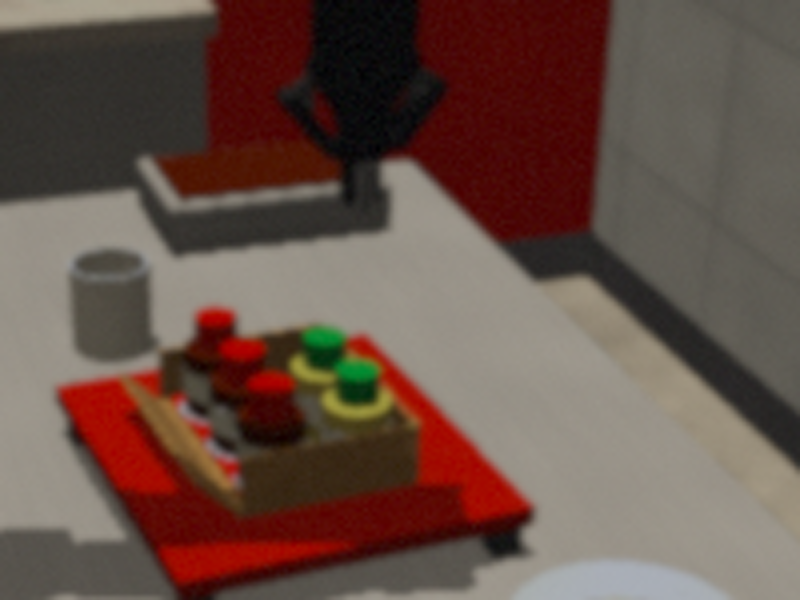

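View pics/c24.png

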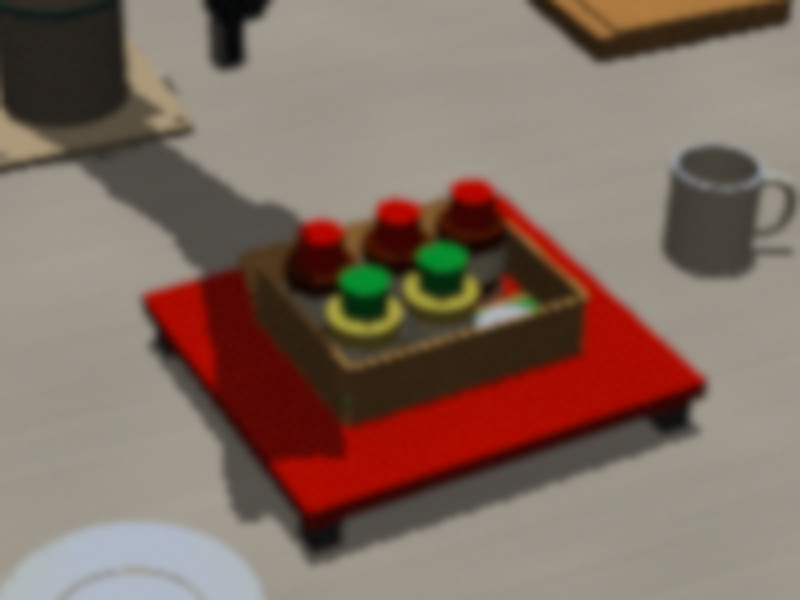

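```bash
python3 - <<'E'
from m import *
goal(*S(-142,0),400,3.6);print(S(-142,0))
E
```

```text
shift [ 156.2 -140.6  100.1] turn 90.1  now [564.8 -31.9 499.5] [-1.798e+02 -1.000e-01  9.370e+01] t 37.73 F [-0.6  0.6 -0.1] w 0.3
[414.08170581 114.9599166 ]
```

```bash
python3 -m jog '[20,-18,0,7,0,40,-36,0,14,0,60,-54,0,21,0,80,-72,0,28,0,100,-90,0,35,0,120,-108,10,42,0,140,-126,20,49,0,156,-140.6,30,56,0,156,-140.6,50,63,0,156,-140.6,70,70,0,156,-140.6,90,77,0,156,-140.6,100,84,0,156,-140.6,100,90.1,0,156,-140.6,100,90.1,0,156,-140.6,100,90.1,0,156,-140.6,100,90.1,0]'; python3 - <<'E'
from m import *
here();goal(*S(-142,0),245,3.6);print(read_state()['qpos'].round(2))
p=camera_params("wrist");im,d=get_image("wrist");cv2.imwrite("pics/w25.png",im);tcaps(im,d,p)
E
```

```text
clock: 39.07
eef_pos: [415.1, 113.8, 401.0]
tool_rot: [-3.141, -0.0, 0.065]
force: [-0.2, -0.5, -0.3]
width: -0.1
t 39.07 shelf -141.0 -1.2 z 401.0 rpy [-180.    -0.     3.7] F [-0.2 -0.5 -0.3] w -0.1
shift [ -1.   -1.2 156. ] turn 0.1  now [415.1 113.8 401. ] [-180.    -0.     3.7] t 39.07 F [-0.2 -0.5 -0.3] w -0.1
[-0.92  0.43  0.82  2.11 -0.45  0.78 -1.33]
red cap -36.5 67.5 19.3
red cap -36.2 0.4 18.9
red cap -37.1 -66.6 19.3
```

View pics/w25.png

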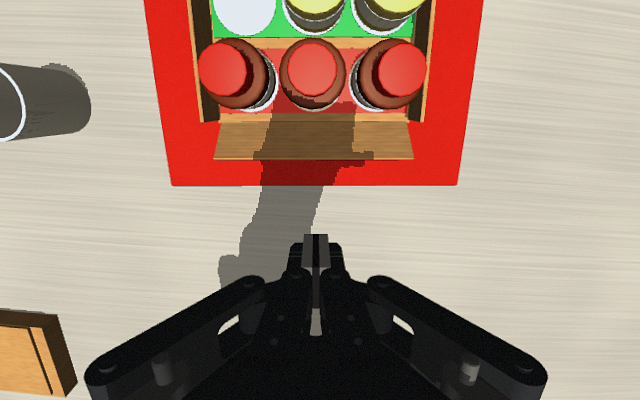

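```bash
python3 -m jog '[-1,-1,30,0,0,-1,-1,60,0,0,-1,-1,90,0,0,-1,-1,120,0,0,-1,-1,145,0,0,-1,-1,156,0,0,-1,-1,156,0,0,-1,-1,156,0,0,-1,-1,156,0,0]'; python3 - <<'E'
from m import *
here();print(read_state()['qpos'].round(2))
p=camera_params("wrist");im,d=get_image("wrist");cv2.imwrite("pics/w26.png",im)
E
```

```text
clock: 39.87
eef_pos: [414.7, 114.4, 245.8]
tool_rot: [-3.141, -0.002, 0.061]
force: [0.2, -0.1, -0.7]
width: 0.0
t 39.87 shelf -141.4 -0.6 z 245.8 rpy [-1.8e+02 -1.0e-01  3.5e+00] F [ 0.2 -0.1 -0.7] w 0.0
[-0.63  0.67  0.44  2.25 -0.82  0.37 -1.01]
```

View pics/w26.png

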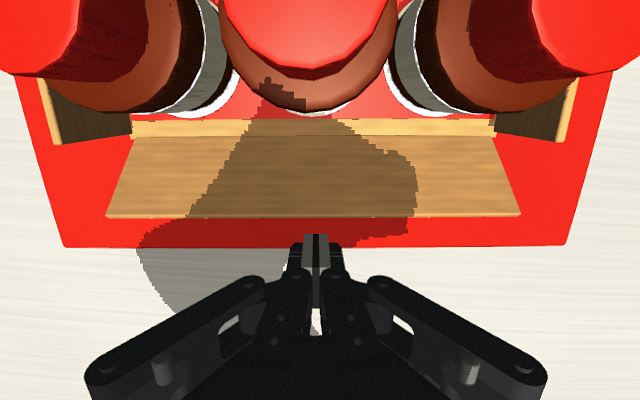

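```bash
python3 -m jog '[8,0,0,0,0,14,0,0,0,0,20,0,-2,0,0,26,0,-4,0,0,31,0,-6,0,0,36,0,-9,0,0,40,0,-11,0,0,43.5,0,-13,0,0,45.5,0,-14,0,0,46,0,-14,0,0,46,0,-14,0,0,46,0,-14,0,0,46,0,-14,0,0]'; python3 - <<'E'
from m import *
here()
p=camera_params("wrist");im,d=get_image("wrist");cv2.imwrite("pics/w27.png",im)
a,d=get_image("side");crop(a,240,80,440,230,4,"s27.png")
C=cloud("wrist",d,p)
E
```

```text
clock: 41.0
eef_pos: [460.2, 117.2, 258.9]
tool_rot: [3.142, -0.0, 0.061]
force: [0.1, -0.1, 0.3]
width: 0.1
t 41.0 shelf -95.9 -0.6 z 258.9 rpy [180.   -0.    3.5] F [ 0.1 -0.1  0.3] w 0.1
```

View pics/w27.png

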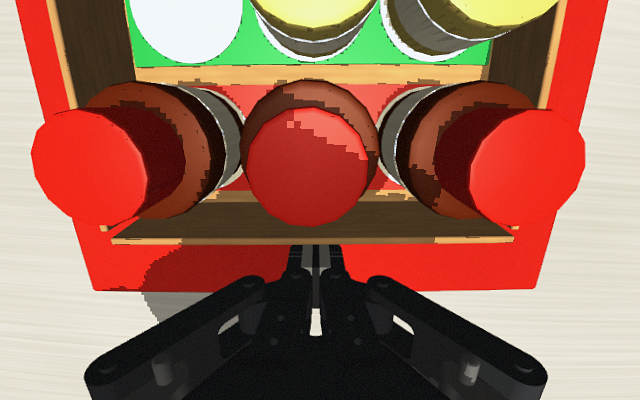

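View pics/s27.png

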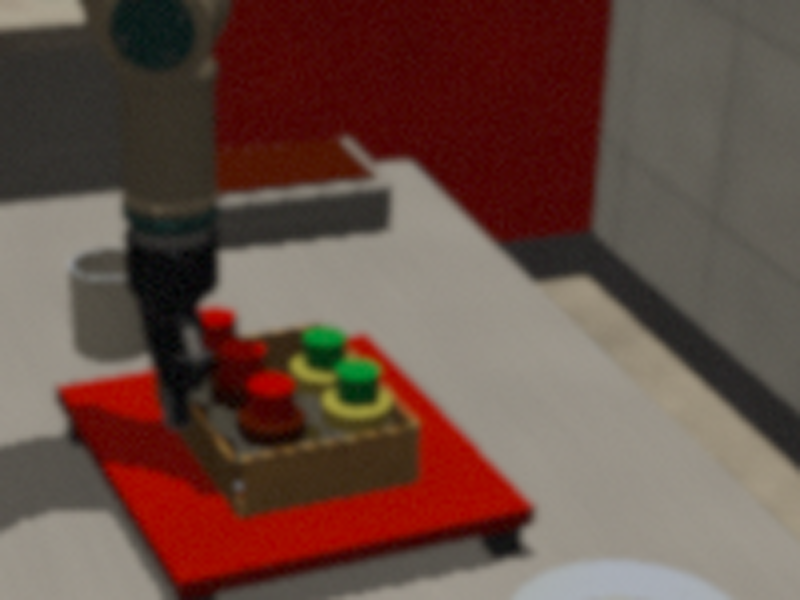

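```bash
cat > fl.py <<'E'
from m import *
here()
p=camera_params("wrist");im,d=get_image("wrist");C=cloud("wrist",d,p);X,Y,Z=C[...,0],C[...,1],C[...,2]
m=(abs(Y)<70)&(X<-66)&(X>-90)&(Z>60)&(Z<110);P=C[m]
for a in range(60,110,6):
    s=P[(P[:,2]>=a)&(P[:,2]<a+6)]
    if len(s): print("  z",a+3,np.median(s[:,0]).round(1),np.percentile(s[:,0],[10,90]).round(1),len(s))
E
python3 fl.py
```

```text
t 41.1 shelf -95.9 -0.7 z 258.9 rpy [-180.    -0.     3.5] F [-0.2  0.3  0.3] w -0.2
  z 63 -78.2 [-78.6 -77.9] 447
  z 69 -78.5 [-78.9 -78.1] 534
  z 75 -78.8 [-79.2 -78.4] 653
  z 81 -79.1 [-79.5 -78.7] 761
  z 87 -79.4 [-79.8 -79. ] 973
  z 93 -79.7 [-80.1 -79.2] 1293
  z 99 -80.0 [-80.6 -79.6] 1590
  z 105 -81.3 [-84.2 -80. ] 2838
  z 111 -88.1 [-89.2 -84.6] 110
```

```bash
python3 -m jog '[1.2,0,0,0,0,2.5,0,0,0,0,2.5,0,0,0,0,2.5,0,0,0,0]'; python3 fl.py
```

```text
clock: 41.48
eef_pos: [462.6, 117.4, 258.8]
tool_rot: [-3.142, 0.0, 0.061]
force: [-0.8, -1.2, -0.2]
width: -0.1
t 41.48 shelf -93.4 -0.6 z 258.8 rpy [-180.     0.     3.5] F [-0.8 -1.2 -0.2] w -0.1
  z 63 -78.0 [-78.3 -77.6] 404
  z 69 -78.1 [-78.4 -77.7] 478
  z 75 -78.1 [-78.5 -77.8] 557
  z 81 -78.2 [-78.6 -77.9] 695
  z 87 -78.3 [-78.7 -77.9] 818
  z 93 -78.4 [-78.8 -78. ] 1023
  z 99 -78.5 [-79.1 -78.1] 1453
  z 105 -79.7 [-82.3 -78.3] 2846
  z 111 -85.7 [-86.7 -82.1] 97
```

```bash
python3 -m jog '[-15,0,0,0,0,-35,0,0,0,0,-40,0,-30,0,0,-40,0,-70,0,0,-40,0,-110,0,0,-40,0,-150,0,0,-20,0,-190,0,0,0,0,-200,0,0,0,0,-200,0,0,0,0,-200,0,0]'; python3 - <<'E'
from m import *
here();p=camera_params("wrist");im,d=get_image("wrist");cv2.imwrite("pics/w28.png",im);tcaps(im,d,p)
C=cloud("wrist",d,p);X,Y,Z=C[...,0],C[...,1],C[...,2]
for nm,m,ax in (("front",(abs(Y)<70)&(X<-66)&(X>-90),0),("left",(abs(X)<60)&(Y>97)&(Y<110),1),("right",(abs(X)<60)&(Y<-97)&(Y>-110),1)):
    P=C[m&(Z>60)&(Z<102)]
    print(nm,[(a+4,float(np.median(P[(P[:,2]>=a)&(P[:,2]<a+8)][:,ax]).round(1))) for a in range(60,100,8) if ((P[:,2]>=a)&(P[:,2]<a+8)).sum()>5])
a,_=get_image("side");crop(a,220,120,460,300,3.3,"s28.png")
b,_=get_image("scene");crop(b,170,110,450,290,2.8,"c28.png")
E
```

```text
clock: 42.37
eef_pos: [463.2, 117.5, 459.5]
tool_rot: [-3.141, -0.002, 0.061]
force: [-0.6, -0.7, -1.0]
width: -0.3
t 42.37 shelf -92.8 -0.6 z 459.5 rpy [-1.8e+02 -1.0e-01  3.5e+00] F [-0.6 -0.7 -1. ] w -0.3
red cap -35.9 68.3 19.0
red cap -36.3 0.4 18.9
red cap -36.5 -67.3 19.0
green cap 48.6 -73.5 19.4
green cap 37.0 -1.7 19.0
front [(64, -78.0), (72, -78.1), (80, -78.2), (88, -78.3), (96, -78.4)]
left [(64, 103.9), (72, 103.7), (80, 103.7), (88, 103.5), (96, 103.5)]
right [(64, -103.8), (72, -104.0), (80, -104.2), (88, -104.3), (96, -104.4)]
```

View pics/w28.png

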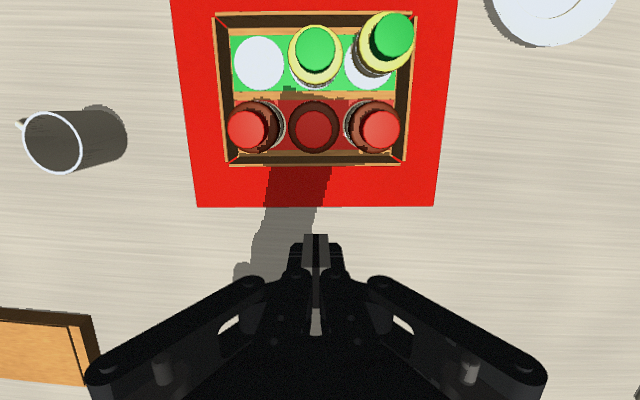

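View pics/s28.png

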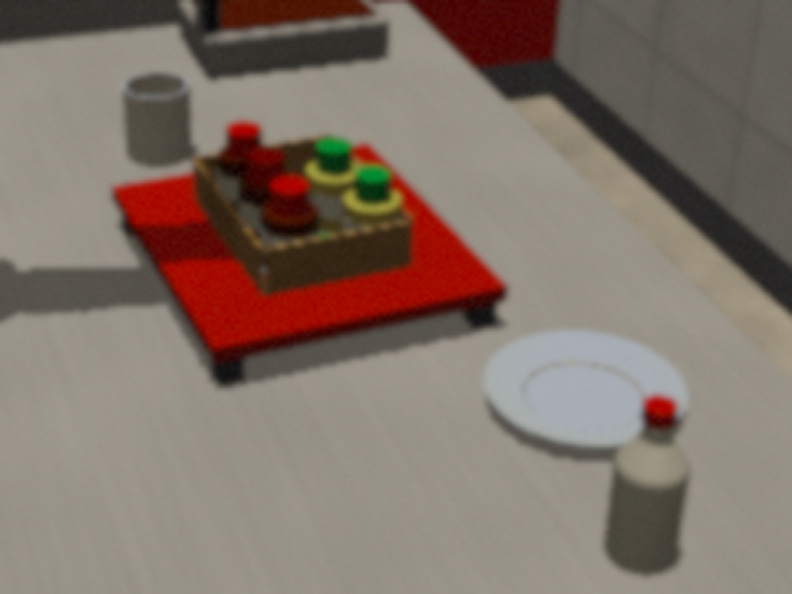

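View pics/c28.png

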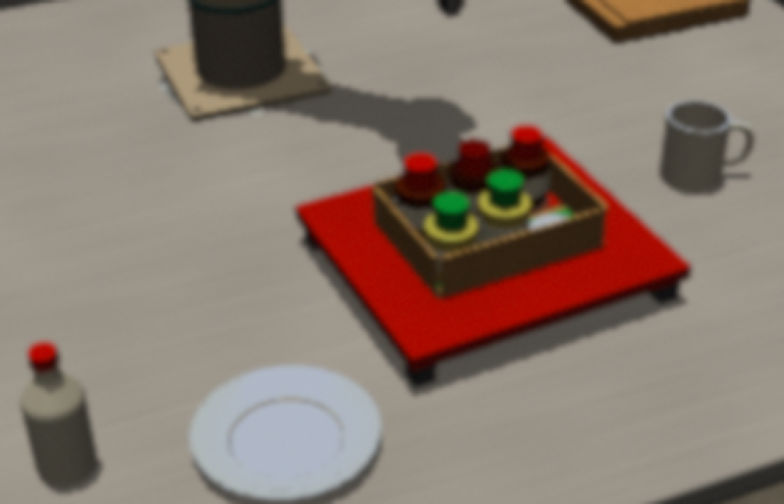

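```bash
python3 - <<'E'
from m import *
goal(*S(-81,34),360,93.6)
E
```

```text
shift [ 13.7 -34.7  97.7] turn -90.1  now [461.6 117.3 457.8] [180.    0.2   3.5] t 42.52 F [-0.  -0.7 -0.2] w 0.1
```

```bash
python3 -m jog '[4,-10,10,-7,16,8,-20,20,-14,16,13,-34,30,-21,16,13,-34,40,-28,16,13,-34,50,-35,16,13,-34,60,-42,16,13,-34,70,-49,16,13,-34,80,-56,16,13,-34,90,-63,16,13,-34,98,-70,16,13,-34,98,-77,16,13,-34,98,-84,16,13,-34,98,-90,16,13,-34,98,-90,16,13,-34,98,-90,16,13,-34,98,-90,16,13,-34,98,-90,16,13,-34,98,-90,16]'; python3 - <<'E'
from m import *
here();goal(*S(-81,34),264)
p=camera_params("wrist");im,d=get_image("wrist");cv2.imwrite("pics/w29.png",im);tcaps(im,d,p)
E
```

```text
clock: 44.02
eef_pos: [473.3, 152.2, 360.7]
tool_rot: [-3.141, 0.0, 1.631]
force: [-0.2, 0.8, 0.2]
width: 15.8
t 44.02 shelf -80.5 33.5 z 360.7 rpy [-180.     0.    93.4] F [-0.2  0.8  0.2] w 15.8
shift [ 0.6 -0.5 96.7] turn -0.2  now [473.3 152.2 360.7] [-180.     0.    93.4] t 44.02 F [-0.2  0.8  0.2] w 15.8
red cap -36.9 68.6 19.3
red cap -36.9 2.0 20.1
green cap 36.2 0.7 21.5
green cap 54.2 -59.4 14.0
```

View pics/w29.png

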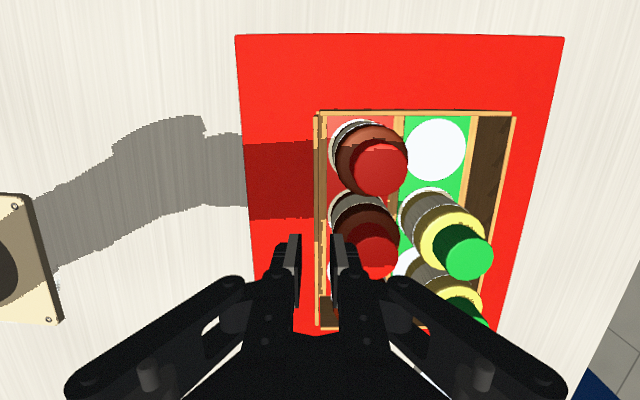

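```bash
python3 -m jog '[0.3,-0.8,20,0,16,0.3,-0.8,40,0,16,0.3,-0.8,55,0,16,0.3,-0.8,64,0,16,0.3,-0.8,64,0,16,0.3,-0.8,64,0,16]'; python3 - <<'E'
from m import *
here();goal(*S(-81,34),264)
p=camera_params("wrist");im,d=get_image("wrist");cv2.imwrite("pics/w30.png",im)
E
```

```text
clock: 44.57
eef_pos: [472.8, 152.4, 296.9]
tool_rot: [-3.141, 0.0, 1.632]
force: [0.3, -0.2, 0.7]
width: 16.1
t 44.57 shelf -81.1 33.6 z 296.9 rpy [-180.     0.    93.5] F [ 0.3 -0.2  0.7] w 16.1
shift [ 0.4  0.1 32.9] turn -0.1  now [472.8 152.4 296.9] [-180.     0.    93.5] t 44.57 F [ 0.3 -0.2  0.7] w 16.1
```

View pics/w30.png

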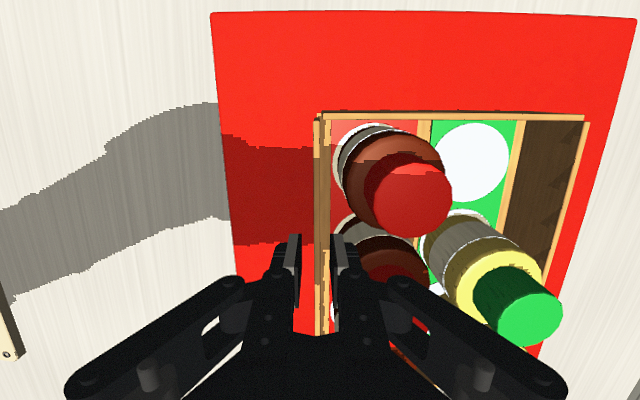

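```bash
python3 -m jog '[0.4,0,10,0,16,0.4,0,20,0,16,0.4,0,26,0,16,0.4,0,26,0,16,0.4,-4,26,0,16,0.4,-8,27,0,16,0.4,-12,29,0,16,0.4,-16,31,0,16,0.4,-20,34,0,16,0.4,-24,36,0,16,0.4,-28,38,0,16,0.4,-32,39,0,16,0.4,-32,39,0,16,0.4,-32,39,0,16,0.4,-32,39,0,16]'; python3 - <<'E'
from m import *
here()
p=camera_params("wrist");im,d=get_image("wrist");cv2.imwrite("pics/w31.png",im)
C=cloud("wrist",d,p);X,Y,Z=C[...,0],C[...,1],C[...,2]
m=(Y>50)&(Y<95)&(X<-80)&(X>-130)&(Z>57)&(Z<102);P=C[m]
print([(a+3,float(np.median(P[(P[:,2]>=a)&(P[:,2]<a+6)][:,0]).round(1))) for a in range(56,104,6) if ((P[:,2]>=a)&(P[:,2]<a+6)).sum()>5])
E
```

```text
clock: 45.87
eef_pos: [440.4, 150.8, 257.8]
tool_rot: [-3.14, 0.0, 1.632]
force: [0.6, -0.9, 0.1]
width: 16.3
t 45.87 shelf -113.5 34.1 z 257.8 rpy [-179.9    0.    93.5] F [ 0.6 -0.9  0.1] w 16.3
[(59, -81.9), (65, -86.8), (71, -92.8), (77, -98.9), (83, -104.8), (89, -111.7), (95, -113.7)]
```

View pics/w31.png

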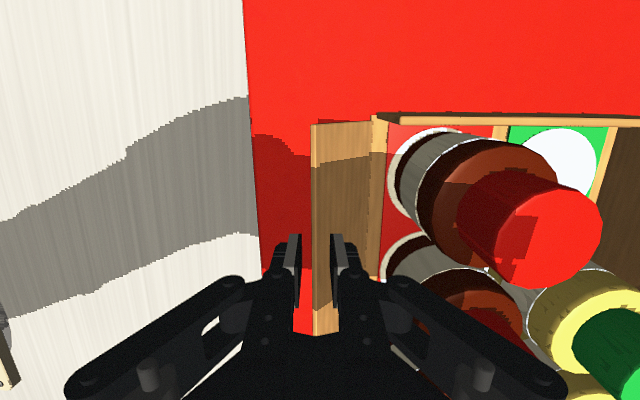

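```bash
python3 -m jog '[0,0,-30,0,16,0,0,-70,0,40,0,0,-110,0,66,-20,30,-124,0,66,-42,62,-124,0,66,-64,95,-124,0,66,-85,127,-124,0,66,-106,158,-124,0,66,-106,158,-124,0,66,-106,158,-124,0,66,-106,158,-124,0,66,-106,158,-124,0,66]'; python3 - <<'E'
from m import *
here()
p=camera_params("wrist");im,d=get_image("wrist");cv2.imwrite("pics/w32.png",im);tcaps(im,d,p)
here()
E
```

```text
clock: 46.92
eef_pos: [603.8, 55.8, 381.5]
tool_rot: [-3.14, -0.001, 1.633]
force: [0.8, 1.3, 0.0]
width: 65.9
t 46.92 shelf 43.6 -71.0 z 381.5 rpy [-1.799e+02 -1.000e-01  9.360e+01] F [0.8 1.3 0. ] w 65.9
red cap -36.4 65.2 19.5
red cap -35.7 1.4 19.8
red cap -35.4 -66.9 19.9
green cap 37.3 -1.4 18.7
green cap 49.2 -72.8 19.2
t 46.97 shelf 43.7 -70.9 z 381.8 rpy [-1.799e+02 -1.000e-01  9.360e+01] F [ 0.1  0.1 -0.2] w 66.2
```

View pics/w32.png

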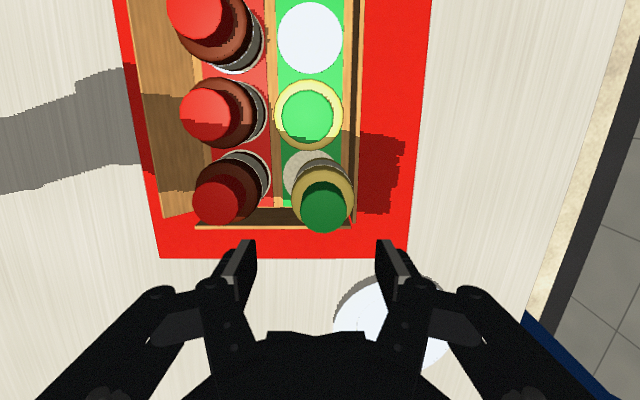

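```bash
python3 -m jog '[-1.8,5.3,10,0,66,-1.8,5.3,30,0,66,-1.8,5.3,55,0,66,-1.8,5.3,72,0,66,-1.8,5.3,80,0,66,-1.8,5.3,82,0,66,-1.8,5.3,82,0,66,-1.8,5.3,82,0,66]'; python3 - <<'E'
from m import *
here();goal(*S(49,-73),298)
E
```

```text
clock: 47.63
eef_pos: [610.7, 53.3, 300.7]
tool_rot: [3.14, 0.0, 1.632]
force: [0.5, -0.7, 0.8]
width: 66.1
t 47.63 shelf 50.4 -73.9 z 300.7 rpy [179.9   0.   93.5] F [ 0.5 -0.7  0.8] w 66.1
shift [ 0.9 -1.4  2.7] turn -0.1  now [610.7  53.3 300.7] [179.9   0.   93.5] t 47.63 F [ 0.5 -0.7  0.8] w 66.1
```

```bash
python3 -m jog '[0.8,-1.2,2,0,66,0.8,-1.2,2,0,60,0.8,-1.2,2,0,20,0.8,-1.2,2,0,20,0.8,-1.2,2,0,20,0.8,-1.2,2,0,20,0.8,-1.2,2,0,20,0.8,-1.2,2,0,20]'; python3 - <<'E'
from m import *
here();goal(*S(37.5,-68),305)
E
```

```text
clock: 48.3
eef_pos: [609.4, 53.9, 298.7]
tool_rot: [3.14, -0.0, 1.632]
force: [0.0, 0.7, 6.0]
width: 36.1
t 48.3 shelf 49.1 -73.2 z 298.7 rpy [179.9  -0.   93.5] F [0.  0.7 6. ] w 36.1
shift [  5.2 -11.6  -6.3] turn -0.1  now [609.4  53.9 298.7] [179.9  -0.   93.5] t 48.3 F [0.  0.7 6. ] w 36.1
```

```bash
python3 -m jog '[0,0,-4,0,20,0,0,-8,0,20,0,0,-8,0,20,1.5,-4,-8,0,20,3.2,-8,-8,0,20,5.2,-11.6,-8,0,20,5.2,-11.6,-8,0,20,5.2,-11.6,-8,0,20,5.2,-11.6,-4,0,20,5.2,-11.6,0,0,20,5.2,-11.6,0,0,20,5.2,-11.6,0,0,20]'; python3 - <<'E'
from m import *
here()
E
```

```text
clock: 49.3
eef_pos: [597.6, 58.3, 298.7]
tool_rot: [3.14, -0.0, 1.632]
force: [-1.4, 0.0, 4.7]
width: 36.0
t 49.3 shelf 37.6 -68.1 z 298.7 rpy [179.9  -0.   93.5] F [-1.4  0.   4.7] w 36.0
```

Release, lift, back off to the −y side and look.

```bash
python3 -m jog '[0,0,0,0,58,0,0,0,0,58,0,0,0,0,58,0,0,-15,0,58,0,0,-45,0,58,0,0,-85,0,50,-25,-15,-115,0,20,-60,-35,-150,0,0,-70,-38,-160,0,0,-70,-38,-160,0,0,-70,-38,-160,0,0,-70,-38,-160,0,0]'; python3 - <<'E'
from m import *
p=camera_params("wrist");im,d=get_image("wrist");cv2.imwrite("pics/w33.png",im);tcaps(im,d,p)
here();goal(*S(-141,0),400,3.6)
C=cloud("wrist",d,p);X,Y,Z=C[...,0],C[...,1],C[...,2]
for nm,m,ax in (("back",(abs(Y)<90)&(X>70)&(X<85),0),("right",(abs(X)<60)&(Y<-97)&(Y>-110),1),("front",(abs(Y)<70)&(X<-80)&(X>-130),0)):
    P=C[m&(Z>60)&(Z<102)]
    print(nm,[(a+4,float(np.median(P[(P[:,2]>=a)&(P[:,2]<a+8)][:,ax]).round(1))) for a in range(60,100,8) if ((P[:,2]>=a)&(P[:,2]<a+8)).sum()>5])
E
```

```text
clock: 50.3
eef_pos: [563.5, -12.9, 457.3]
tool_rot: [-3.141, -0.001, 1.633]
force: [0.6, 0.8, -0.4]
width: -0.0
red cap -36.1 0.1 18.9
red cap -36.6 -67.3 18.9
green cap 37.0 -1.8 18.8
green cap 37.9 -68.7 18.9
t 50.35 shelf -0.8 -136.5 z 456.8 rpy [-1.799e+02 -1.000e-01  9.360e+01] F [-1.3 -0.4 -0. ] w 0.4
shift [ 136.5 -140.1   57.2] turn 90.0  now [563.5 -12.4 456.8] [-1.799e+02 -1.000e-01  9.360e+01] t 50.35 F [-1.3 -0.4 -0. ] w 0.4
back [(64, 78.2), (72, 78.2), (80, 78.2), (88, 78.1), (96, 78.1)]
right [(64, -104.2), (72, -104.3), (80, -104.5), (88, -104.4), (96, -104.6)]
front [(64, -85.8), (72, -93.7), (80, -101.4), (88, -109.8), (96, -113.0)]
```

View pics/w33.png

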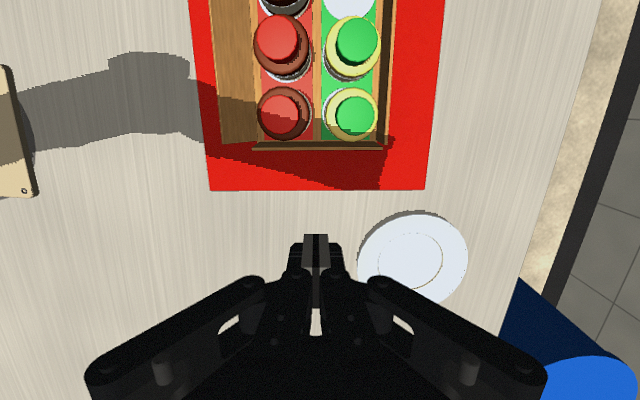

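```bash
python3 -m jog '[20,-20,0,7,0,40,-40,0,14,0,60,-60,0,21,0,80,-80,0,28,0,100,-100,0,35,0,120,-120,0,42,0,136.5,-138,0,49,0,136.5,-140,10,56,0,136.5,-140,20,63,0,136.5,-140,35,70,0,136.5,-140,50,77,0,136.5,-140,57,84,0,136.5,-140,57,90,0,136.5,-140,57,90,0,136.5,-140,57,90,0,136.5,-140,57,90,0]'; python3 - <<'E'
from m import *
here();goal(*S(-142,-1),245,3.6)
p=camera_params("wrist");im,d=get_image("wrist");cv2.imwrite("pics/w34.png",im);tcaps(im,d,p)
E
```

```text
clock: 51.68
eef_pos: [415.4, 114.6, 400.6]
tool_rot: [3.141, 0.001, 0.065]
force: [-0.3, -0.1, 0.1]
width: -0.2
t 51.68 shelf -140.7 -0.5 z 400.6 rpy [180.    0.    3.7] F [-0.3 -0.1  0.1] w -0.2
shift [ -1.2   0.5 155.6] turn 0.1  now [415.4 114.6 400.6] [180.    0.    3.7] t 51.68 F [-0.3 -0.1  0.1] w -0.2
red cap -36.6 67.5 19.3
red cap -36.3 0.4 18.9
red cap -37.1 -67.0 19.3
```

View pics/w34.png

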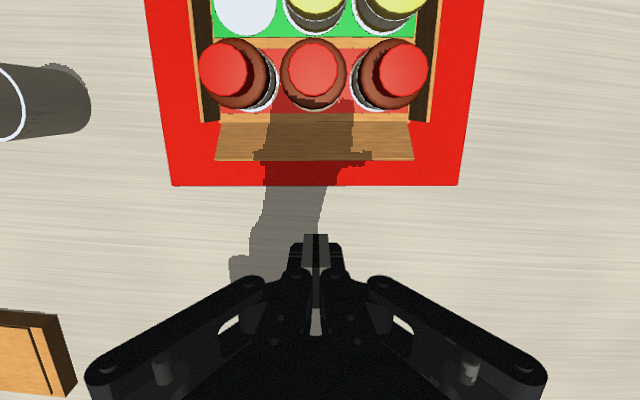

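```bash
python3 -m jog '[-1,0,30,0,0,-1,0,60,0,0,-1,0,90,0,0,-1,0,120,0,0,-1,0,145,0,0,-1,0,156,0,0,-1,0,156,0,0,-1,0,156,0,0,-1,0,156,0,0]'; python3 - <<'E'
from m import *
here()
E
```

```text
clock: 52.48
eef_pos: [414.9, 113.9, 245.7]
tool_rot: [-3.141, -0.002, 0.061]
force: [0.1, -0.6, 0.7]
width: -0.1
t 52.48 shelf -141.2 -1.2 z 245.7 rpy [-1.8e+02 -1.0e-01  3.5e+00] F [ 0.1 -0.6  0.7] w -0.1
```

```bash
python3 -m jog '[8,0,0,0,0,14,0,0,0,0,20,0,-2,0,0,26,0,-4,0,0,31,0,-6,0,0,36,0,-9,0,0,40,0,-11,0,0,43.5,0,-13,0,0,46,0,-14,0,0,48.2,0,-14,0,0,48.2,0,-14,0,0,48.2,0,-14,0,0,48.2,0,-14,0,0]'; python3 fl.py
```

```text
clock: 53.57
eef_pos: [462.7, 116.8, 258.9]
tool_rot: [3.142, -0.001, 0.061]
force: [-0.2, -0.1, 0.6]
width: -0.2
t 53.57 shelf -93.4 -1.3 z 258.9 rpy [180.   -0.    3.5] F [-0.2 -0.1  0.6] w -0.2
  z 63 -77.8 [-78.2 -77.4] 374
  z 69 -77.8 [-78.1 -77.4] 450
  z 75 -77.7 [-78.1 -77.4] 531
  z 81 -77.7 [-78.1 -77.4] 636
  z 87 -77.7 [-78.1 -77.4] 777
  z 93 -77.7 [-78.1 -77.3] 955
  z 99 -77.7 [-78.5 -77.3] 1378
  z 105 -78.8 [-81.6 -77.5] 2781
  z 111 -84.1 [-86.6 -82. ] 116
```

Upright. Back off and do the final check.

```bash
python3 -m jog '[-15,0,0,0,0,-35,0,0,0,0,-40,0,-30,0,0,-40,0,-70,0,0,-40,0,-110,0,0,-40,0,-150,0,0,-20,0,-190,0,0,0,0,-200,0,0,0,0,-200,0,0,0,0,-200,0,0,0,0,-200,0,0]'; python3 - <<'E'
from m import *
here();p=camera_params("wrist");im,d=get_image("wrist");cv2.imwrite("pics/w35.png",im);tcaps(im,d,p)
C=cloud("wrist",d,p);X,Y,Z=C[...,0],C[...,1],C[...,2]
for nm,m,ax in (("front",(abs(Y)<70)&(X<-66)&(X>-90),0),("left",(abs(X)<60)&(Y>97)&(Y<110),1),("right",(abs(X)<60)&(Y<-97)&(Y>-110),1),("back",(abs(Y)<90)&(X>70)&(X<85),0)):
    P=C[m&(Z>60)&(Z<102)]
    print(nm,[(a+4,float(np.median(P[(P[:,2]>=a)&(P[:,2]<a+8)][:,ax]).round(1))) for a in range(60,100,8) if ((P[:,2]>=a)&(P[:,2]<a+8)).sum()>5])
a,_=get_image("side");crop(a,220,120,460,300,3.3,"s35.png")
E
```

```text
clock: 54.53
eef_pos: [461.6, 116.7, 458.0]
tool_rot: [3.141, 0.002, 0.061]
force: [-0.0, 0.7, -0.4]
width: -0.0
t 54.53 shelf -94.4 -1.3 z 458.0 rpy [1.8e+02 1.0e-01 3.5e+00] F [-0.   0.7 -0.4] w -0.0
red cap -35.9 68.2 19.0
red cap -36.3 0.4 18.8
red cap -36.6 -67.3 19.1
green cap 37.4 -68.1 19.4
green cap 37.0 -1.3 18.8
front [(64, -77.9), (72, -77.8), (80, -77.8), (88, -77.8), (96, -77.8)]
left [(64, 103.9), (72, 103.7), (80, 103.6), (88, 103.6), (96, 103.4)]
right [(64, -103.7), (72, -104.0), (80, -104.2), (88, -104.3), (96, -104.4)]
back [(64, 78.4), (72, 78.1), (80, 77.8), (88, 77.9), (96, 77.9)]
```

View pics/w35.png

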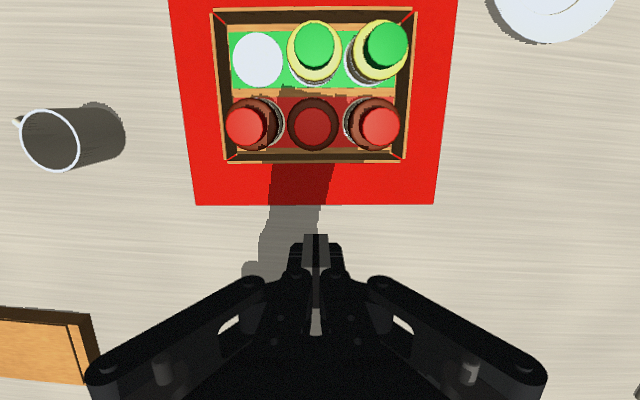

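View pics/s35.png

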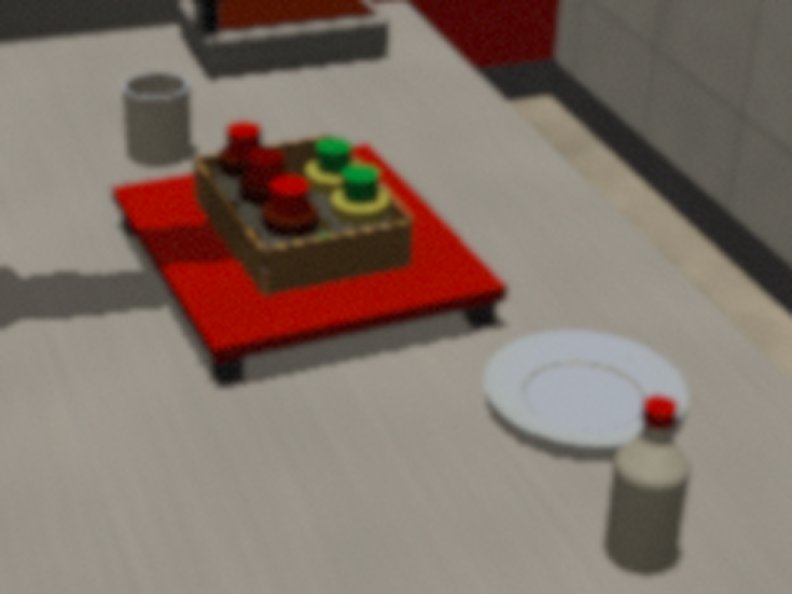

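All five jars are on their discs, the four flaps are upright and the bystanders are untouched.

```bash
python3 - <<'E'
from cell import *
print(finish_job())
E
```

```text
the job is handed in; nothing more can be done
None
```

The job is handed in, at about 55 s on the robot's clock. I raised the back, left and right flaps, then stood the three red-capped jars on the red strip. The two green-capped jars went on the middle and right discs of the green strip, and I raised the front flap last.

**Knocked jar:** one green jar was knocked about 12 mm aside around the time I first raised the front flap. I folded that flap back down to about 0.79 rad, put the jar back on its disc, and raised the flap again. If the judging counts the first raise, the jar may already have been off its disc then.

**Last checks, taken just before handing in:**
- **Jars:** all cap centres measured within about 2 mm of their disc centres, including the repositioned green jar.
- **Flaps:** all four stand within about 0.03 rad of upright. The right flap had first read about 1.64 rad, leaning slightly inwards. It read upright in checks after the jar was knocked, and I did not touch it in between.
- **Bystanders:** the plate, mug and bottle look undisturbed in the pictures; I did not measure their positions.

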